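Seat three connector housings and hold the sprung cage arm on its stop

TASK

The three white connector housings lie mixed up on the table: set each one flat and fully down in the pocket of the lock-seating fixture that fits its length, while the sprung cage arm stands raised. Then take the arm's grip bar, swing it forward and down against its return spring until the arm rests on its stop so that the pads press the housings' locks, and finish still holding the bar there - do not let go. Leave the cutters, tweezers and steel die block where they lie.

Things in the scene. Friction and masses are not known exactly. Their poses are not given: they have to be found in the camera images.
- fixture: Connector lock-seating fixture, fixed: aluminium base 130 (x) x 146 (y) mm, top 12 mm high. Origin: centre of its underside; z up, front (-x) faces toward the robot and its left. Grey nest block 56 x 132 mm centred at x -20 mm, top 26 mm high, three pockets in a row along y. Sprung cage arm on two grey lugs at x +45 mm; stop screws (46 mm high) at x -56, y +/-58 mm.
- housing_3way: White nylon connector housing, 3-way, the shortest: 22 mm long (its y) x 24 mm wide (its x), shell 14 mm high, 16 mm with the lock ridge on top; 12 g. Origin: centre of its underside; z up. Lies flat and loose on the table; known by its length and width. Grasp across the width from above.
- housing_4way: White nylon connector housing, 4-way, the middle one: 28 mm long (its y) x 20 mm wide (its x), shell 12 mm high, 14 mm with the lock ridge on top; 12 g. Origin: centre of its underside; z up. Lies flat and loose on the table; known by its length and width. Grasp across the width from above.
- housing_6way: White nylon connector housing, 6-way, the longest: 40 mm long (its y) x 18 mm wide (its x), shell 11 mm high, 13 mm with the lock ridge on top; 12 g. Origin: centre of its underside; z up. Lies flat and loose on the table; known by its length and width. Grasp across the width from above.
- nest_3way (a point): Centre of the floor of the 3-way housing's pocket, fixture frame x -20, y 46 mm; floor 20 mm above the table, 6 mm below the block's top. Pocket 26 mm along fixture x, 28 mm along y (2 mm play a side, square edges): the housing's length lies along fixture x, either way round; its upper 8 mm stand clear for the fingers. Axes as the fixture's.
- nest_4way (a point): Centre of the floor of the 4-way housing's pocket, fixture frame x -20, y -46 mm; floor 20 mm above the table, 6 mm below the block's top. Pocket 32 mm along fixture x, 24 mm along y (2 mm play a side, square edges): the housing's length lies along fixture x, either way round; its upper 6 mm stand clear for the fingers. Axes as the fixture's.
- nest_6way (a point): Centre of the floor of the 6-way housing's pocket, fixture frame x -20, y 0 mm; floor 20 mm above the table, 6 mm below the block's top. Pocket 44 mm along fixture x, 22 mm along y (2 mm play a side, square edges): the housing's length lies along fixture x, either way round; its upper 5 mm stand clear for the fingers. Axes as the fixture's.
- cage_pivot (a point): Centre of the cage arm's pivot axis, 54 mm above the table at fixture x +45 mm; axes as the fixture's; the pivot axis is y. The arm: two steel side plates 116 mm apart, joined by a cross beam with three spring-loaded pads and at the free end by the grip bar.
- cage_arm (a joint): Cage arm angle, rad. 0: raised, at rest, 0.087 rad past upright; grows as the bar swings forward (fixture -x) and down; 1.658: level, on the stop screws. A return spring drives it back to 0: about 0.3 N m at 0, 1.1 N m at the stop, where about 10 N on the bar holds it. Let go, it flies up. A housing standing proud of its pocket keeps it off its stop.
- grip_bar: Round bar along fixture y at the arm's free end; its middle is a free-turning ribbed black rubber sleeve, 14 mm thick, 70 mm long. Origin: bar centre; y along the bar. At joint q it lies at x = -120 mm*cos(1.658-q), z = 120 mm*sin(1.658-q) from point cage_pivot (fixture axes): raised 174, at the stop 54 mm above the table. Clear for 40 mm round; pinch it across from above.
- terminal_press: Bench terminal press behind the middle of the table, not used. Its head and clear guard overhang from x 0.56 m on, between y -0.28 and 0.13 m, 0.22 m and more above the table: carry parts past in front of it, near the robot. Origin: on the table under its left edge. (At the start the arm stands beside another machine: draw the hand back toward the base first.)
- flush_cutters: Flush cutters with yellow grips, 112 x 43 x 10 mm, loose, lying on the table; to be left alone. Origin: centre of its underside.
- tweezers: Steel tweezers 125 x 12 x 9 mm, loose, lying on the table; to be left alone. Origin: centre of its underside.
- die_block: Steel crimp anvil block 24 x 32 x 18 mm with two holes, loose, lying on the table; to be left alone. Origin: centre of its underside.

How it is judged:
On the way, in this order (a step that is already met when the one before it is completed fails the run):
1. all three housings sit fully down in their matching pockets, with the cage arm still raised (horizontal distance between housing_3way and nest_3way below 0.004 m and z of housing_3way in the frame of nest_3way between -0.003 and 0.0025 m and angle between each of housing_3way, housing_4way, housing_6way's own z axis and vertical below 0.1 rad and angle between the y axis of each of housing_3way, housing_4way, housing_6way and the x axis of fixture, either way round below 0.15 rad and horizontal distance between housing_4way and nest_4way below 0.004 m and z of housing_4way in the frame of nest_4way between -0.003 and 0.0025 m and horizontal distance between housing_6way and nest_6way below 0.004 m and z of housing_6way in the frame of nest_6way between -0.003 and 0.0025 m and value of joint cage_arm below 0.3 rad), for 0.2 s.
2. the cage arm is swung by its grip bar down to its stop over the seated housings (horizontal distance between housing_3way and nest_3way below 0.004 m and z of housing_3way in the frame of nest_3way between -0.003 and 0.0025 m and angle between each of housing_3way, housing_4way, housing_6way's own z axis and vertical below 0.1 rad and angle between the y axis of each of housing_3way, housing_4way, housing_6way and the x axis of fixture, either way round below 0.15 rad and horizontal distance between housing_4way and nest_4way below 0.004 m and z of housing_4way in the frame of nest_4way between -0.003 and 0.0025 m and horizontal distance between housing_6way and nest_6way below 0.004 m and z of housing_6way in the frame of nest_6way between -0.003 and 0.0025 m and value of joint cage_arm above 1.618 rad and contact force between the fingers and grip_bar above 2 N), for 0.3 s.
At the end, for the whole second after the job is handed in: The cage arm is within 0.04 rad of its stop (joint above 1.618) with the fingers on the grip bar (more than 2 N), and every housing is in its own pocket: centre within 4 mm, underside within 2.5 mm of the pocket floor, level within 0.1 rad and turned within 0.15 rad (all of step 2); the arm keeps its last pose, push and grip.
It fails at once if the flush cutters is moved by more than 3 cm (distance of flush_cutters from where it was at the start of the episode above 0.03 m).
It fails at once if the tweezers is moved by more than 3 cm (distance of tweezers from where it was at the start of the episode above 0.03 m).
It fails at once if the die block is moved by more than 3 cm (distance of die_block from where it was at the start of the episode above 0.03 m).
It also fails if it takes over 72 s, if anything falls off the work surface, if the arm or the gripper's body presses on something with over 40 N, if the wrist force passes 120 N, or if a joint passes its speed limit or range.

ROBOT

A 6-joint arm with a two-finger parallel gripper is mounted at the origin on a cart in front of the work surface, level with it; the furniture and walls round the work are solid. World frame = base frame: x ahead of the robot, y to its left, z up, the work surface at z = 0. Lengths are in m, angles in rad, forces in N, time in s.
With the tool pointing down it reaches from about 0.3 to 0.775 m from the base axis. Payload 14.6 kg.
Tool frame: the origin (TCP) lies between the finger pads; the fingertips stand 19 mm ahead of it and the grasp point (between the pads) is the TCP; z points along the fingers, y is the line along which they close (so a half turn about z gives the same grasp; the last joint's range is limited). The gripper opens to 94 mm and grips with 3 to 60 N. Pads are 16 mm wide; open, the fingers measure 119 mm over their backs; the gripper's body (75 mm by 177 mm) begins 78 mm behind the grasp point.
Start: joints at [1.177, 0.3, 1.521, -0, 1.321, -0.067], TCP at [0.177, 0.521, 0.224] pointing down, gripper open.
Joint ranges: [-3.03, 3.03], [-0.79, 2.21], [0.23, 2.52], [-1.04, 4.18], [0, 3.07], [-2.55, 2.55]. Speed limits (rad/s): [2.22, 2.22, 2.57, 3.14, 3.14, 3.14].

INTERFACE

Orientations are given as a rotation vector (axis times angle).
In Python, from station import * gives the robot as it stands.
- The arm moves only by the tool carry_out, never from a script. Its argument "steps" is a list of rows, each an object with "dp": the shift along the tool's x, y, z in mm, a list of three; "turn": the turn, a rotation vector about the tool's x, y, z in rad, a list of three. In form: [{"dp": [tx, ty, tz], "turn": [rx, ry, rz]}, ...]. A call has 1 to 5 rows; each row shifts and turns the commanded pose from where the row before left it, along the tool's axes as they then stand; what a row does not reach is not made up. A row lasts 1/8 s, in which the tool goes at most 62.5 mm and 10.7 degrees, less where a joint would pass 70% of its speed; a pose out of reach is approached as far as the arm can. A call with a gripper value outside its range is refused whole. "fingers" is the opening, from 0 (shut) to 1 (fully open), set as the call begins (left out, the last holds). The fingers move at their own pace and stop on an object; "force" is the grip in N (left out, the last holds). Time passes only in rows, so rows that do not move let the fingers close. It gives the time, the measured TCP pose, the force, the opening and the grip force at its end, in the units of the state.
- get_obs(): the state, without advancing time (a new reading comes with each control period).
- snapshot(name): name is "scene" or "side" or "wrist"; returns (picture, depth): 384x512x3 uint8, red, green, blue; 384x512 float32, m along the optical axis (not along the pixel's ray), 0 where there is no reading.
- get_calibration(name): a dict with "K" (3x3 intrinsics, pixels), "cam_to_world" (4x4, takes a point from camera to world coordinates). Camera axes: x right, y up, looking along -z (the intrinsics and any distortion apply to the point x, -y, -z); pixel columns grow to the right and rows downward; lengths in m; the calibration is good to about 2 mm. The wrist camera is an equidistant fisheye: a pixel r from the principal point sees the ray r / f radians off the axis. A picture is of the moment at which its call begins: read the wrist's pose just before it. get_calibration takes no time and is no camera call; for the wrist camera it gives the pose at the moment of the call.
- hand_in(): hands the job in; it is judged then, once.
The state is a dict: "time_s": time; "joint_positions": joint angles; "dq": joint speeds; "effort": joint torques, N m; "ee_pos": TCP position; "orientation": TCP orientation; "force": force on the tool from outside, world axes, zero at the start; "ft_torque": the same for the moment, N m; "opening": opening from 0.0 (shut) to 1.0 (fully open); "grip_force": force on a finger pad.
Only numpy, scipy, OpenCV 4.12 (cv2) and the standard library are available. Lean on these libraries where they do the work, as an engineer would, in place of code of your own. Each camera call takes 0.05 s, during which the arm holds its last target. There are 200 camera calls.

## Working session

There is one attempt and no reset: what is moved stays moved. The work goes in short steps, Python scripts to look and compute and a tool call to move; the robot and the scene stay as the last step left them, time stands still between calls to the robot, and variables do not carry over. Pictures are saved under pics/ and viewed, at most 10 in all, crops included, and the job is handed in when it is done.

Besides the shell and the picture viewer there is one more tool, called after ">>>" as name([rows], argument=value, ...), one row to a line, values as JSON. carry_out: Moves the arm, as the interface text tells. Its arguments: {"type":"object","properties":{"steps":{"type":"array"},"fingers":{"type":"number"},"force":{"type":"number"}},"required":["steps"]}

```bash
mkdir -p pics; ls; python3 - <<'E'
from station import *
import cv2,numpy as np
np.set_printoptions(precision=4,suppress=True)
print(get_obs())
for n in ["scene","side"]:
    p,d=snapshot(n); np.savez(f"pics/{n}0.npz",p=p,d=d); cv2.imwrite(f"pics/{n}0.png",p[:,:,::-1])
    c=get_calibration(n); print(n,c)
a=[cv2.imread(f"pics/{n}0.png") for n in ["scene","side"]]
E
```

```text
pics
{'time_s': 0.0, 'joint_positions': array([ 1.1774,  0.3005,  1.5216, -0.    ,  1.3207, -0.0666]), 'dq': array([ 0.0004, -0.0002, -0.0005, -0.0001,  0.0005, -0.    ]), 'effort': array([  0.    , -53.1809, -35.2736,   0.0708,   0.0245,  -0.0001]), 'ee_pos': array([0.1765, 0.5207, 0.2239]), 'orientation': array([-0.511 , -3.0995,  0.0018]), 'force': array([-0.8878,  0.7216,  0.3061]), 'ft_torque': array([ 0.023 , -0.0561, -0.0075]), 'grip_force': 0.0, 'opening': 1.00031246308924}
scene {'K': array([[400.9528,   0.    , 253.3327],
       [  0.    , 400.9528, 192.7672],
       [  0.    ,   0.    ,   1.    ]]), 'cam_to_world': array([[ 0.8326,  0.3772, -0.4055,  0.1044],
       [-0.5535,  0.5406, -0.6336, -0.8579],
       [-0.0198,  0.752 ,  0.6589,  0.9069],
       [ 0.    ,  0.    ,  0.    ,  1.    ]])}
side {'K': array([[366.7969,   0.    , 260.4441],
       [  0.    , 366.7969, 195.2954],
       [  0.    ,   0.    ,   1.    ]]), 'cam_to_world': array([[-0.9997,  0.0256, -0.0039,  0.6051],
       [-0.0198, -0.6589,  0.7519,  0.6108],
       [ 0.0167,  0.7518,  0.6592,  0.7615],
       [ 0.    ,  0.    ,  0.    ,  1.    ]])}
```

View pics/scene0.png

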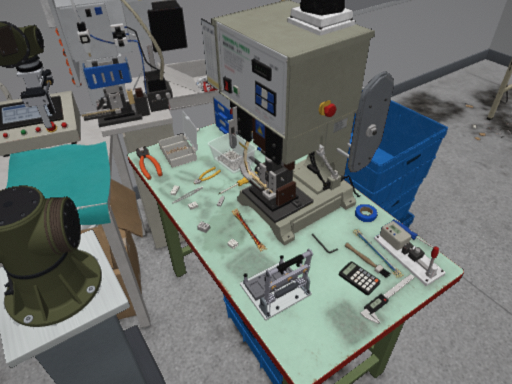

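View pics/side0.png

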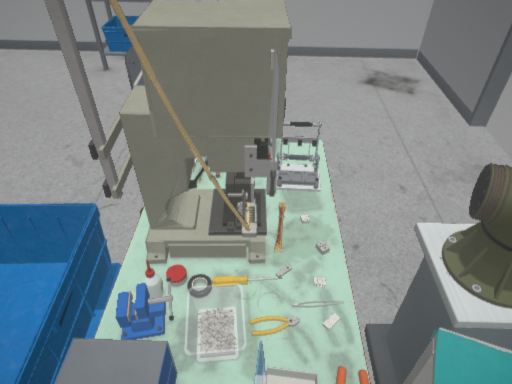

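The scene shows the fixture at about (275,285) with its cage raised, and small white parts at (175,188), (193,206), (221,200), (232,243) and (204,226). I'll enlarge both views.

```bash
cat > h.py <<'E'
from station import *
import cv2,numpy as np
from scipy.spatial.transform import Rotation as R
np.set_printoptions(precision=4,suppress=True)
def p2w(n,u,v,z=0.,c=None):
    c=c or get_calibration(n);K=c["K"];T=c["cam_to_world"]
    x=(u-K[0,2])/K[0,0];y=(v-K[1,2])/K[1,1]
    if n=="wrist":
        r=np.hypot(x,y);s=np.sin(r)/r if r>1e-9 else 1.
        d=np.array([x*s,-y*s,-np.cos(r)])
    else: d=np.array([x,-y,-1.])
    d=T[:3,:3]@d;o=T[:3,3]
    return o+d*(z-o[2])/d[2]
E
python3 - <<'E'
from h import *
a=cv2.imread("pics/scene0.png")[155:320,150:335]
b=cv2.imread("pics/side0.png")[110:345,240:360]
a=cv2.resize(a,None,fx=3,fy=3,interpolation=cv2.INTER_CUBIC)
b=cv2.resize(b,None,fx=2.1,fy=2.1,interpolation=cv2.INTER_CUBIC)
o=np.zeros((max(a.shape[0],b.shape[0]),a.shape[1]+b.shape[1]-10,3),np.uint8)
b=b[:,10:] 
o[:a.shape[0],:a.shape[1]]=a;o[:b.shape[0],a.shape[1]:]=b
print(o.shape);cv2.imwrite("pics/crop0.png",o[:, :800])
for u,v in [(175,188),(193,206),(221,200),(232,243),(204,226),(275,295)]: print("scene",u,v,p2w("scene",u,v))
for u,v in [(305,218),(323,246),(285,271),(320,282),(332,321),(298,185)]: print("side",u,v,p2w("side",u,v))
E
```

```text
(495, 797, 3)
scene 175 188 [0.4515 0.1923 0.    ]
scene 193 206 [0.4611 0.0734 0.    ]
scene 221 200 [0.5526 0.0458 0.    ]
scene 232 243 [ 0.4829 -0.14    0.    ]
scene 204 226 [ 0.4473 -0.0291  0.    ]
scene 275 295 [ 0.4816 -0.3619  0.    ]
side 305 218 [ 0.4762 -0.1614  0.    ]
side 323 246 [ 0.4347 -0.0545  0.    ]
side 285 271 [0.5412 0.0328 0.    ]
side 320 282 [0.455  0.0636 0.    ]
side 332 321 [0.4385 0.169  0.    ]
side 298 185 [ 0.4882 -0.3135  0.    ]
```

View pics/crop0.png

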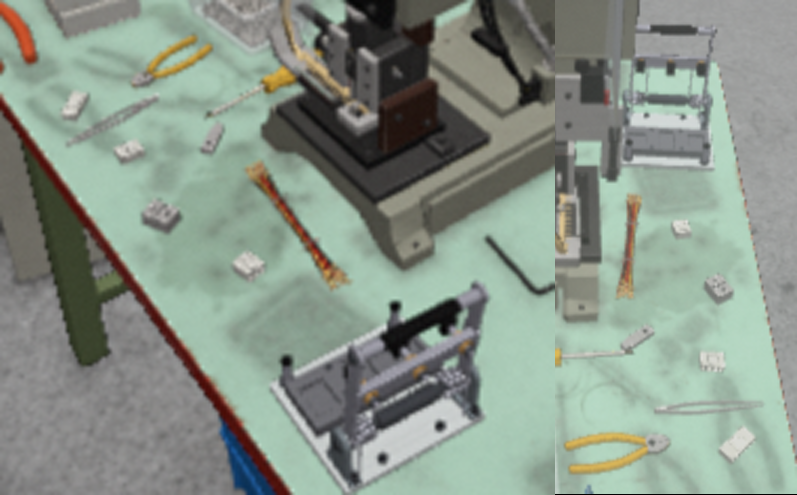

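White housings lie at about (0.445,0.18), (0.458,0.068) and (0.479,-0.15). The grey connector at (0.54,0.04) and the die block at (0.44,-0.04) are not mine to move. The fixture is near (0.48,-0.34). First I draw the hand back.

>>> carry_out([
  {"dp":[0,-45,0],"turn":[0,0,0]},
  {"dp":[0,-45,0],"turn":[0,0,0]},
  {"dp":[0,-45,0],"turn":[0,0,0]},
  {"dp":[0,-40,-10],"turn":[0,0,0]},
  {"dp":[0,0,0],"turn":[0,0,0]},
])

```text
time_s: 0.72
ee_pos: [0.12, 0.354, 0.2352]
orientation: [0.511, 3.099, 0.003]
force: [0.8, -0.1, 0.2]
opening: 1.003
grip_force: 0.0
```

```bash
cat >> h.py <<'E'
def Rd(yaw): # tool down, closing axis (tool y) at world angle yaw
    y=np.array([np.cos(yaw),np.sin(yaw),0]);z=np.array([0,0,-1.]);return np.column_stack([np.cross(y,z),y,z])
def plan(*wps,step=50,ts=0.16,start=None):
    """wps: (pos, yaw or None). prints rows"""
    if start is None:
        o=get_obs();p=o["ee_pos"];Q=R.from_rotvec(o["orientation"])
    else: p=np.array(start[0]);Q=R.from_matrix(Rd(start[1]))
    print("from",p,"yaw",np.arctan2(*Q.as_matrix()[1::-1,1]))
    for t,yaw in wps:
        t=np.array(t)
        if yaw is None: G=Q
        else:
            G=min([R.from_matrix(Rd(yaw)),R.from_matrix(Rd(yaw+np.pi))],key=lambda g:(Q.inv()*g).magnitude())
        rel=(Q.inv()*G).as_rotvec()
        n=max(1,int(np.ceil(max(np.linalg.norm(t-p)*1000/step,np.linalg.norm(rel)/ts))))
        print("->",t,n,"rows turn/row",rel/n)
        for i in range(n):
            print("   ",np.round(Q.inv().apply((t-p)/n)*1000,1)); Q=Q*R.from_rotvec(rel/n)
        p=t;Q=G
    return
E
python3 - <<'E'
from h import *
plan(([.30,.25,.28],None),([.38,.10,.30],None))
E
```

```text
from [0.12   0.354  0.2352] yaw 1.2438824696800936
-> [0.3  0.25 0.28] 5 rows turn/row [0. 0. 0.]
    [-40.8  -8.1  -9. ]
    [-40.8  -8.1  -9. ]
    [-40.8  -8.1  -9. ]
    [-40.8  -8.1  -9. ]
    [-40.8  -8.1  -9. ]
-> [0.38 0.1  0.3 ] 4 rows turn/row [0. 0. 0.]
    [-31.  -29.1  -5. ]
    [-31.  -29.1  -5. ]
    [-31.  -29.1  -5. ]
    [-31.  -29.1  -5. ]
```

>>> carry_out([
  {"dp":[-41,-8,-9],"turn":[0,0,0]},
  {"dp":[-41,-8,-9],"turn":[0,0,0]},
  {"dp":[-41,-8,-9],"turn":[0,0,0]},
  {"dp":[-41,-8,-9],"turn":[0,0,0]},
  {"dp":[-41,-8,-9],"turn":[0,0,0]},
])

```text
time_s: 1.35
ee_pos: [0.3033, 0.251, 0.2794]
orientation: [-0.511, -3.099, 0.0]
force: [0.3, 0.5, 0.5]
opening: 1.001
grip_force: 0.0
```

>>> carry_out([
  {"dp":[-31,-29,-5],"turn":[0,0,0]},
  {"dp":[-31,-29,-5],"turn":[0,0,0]},
  {"dp":[-31,-29,-5],"turn":[0,0,0]},
  {"dp":[-31,-29,-5],"turn":[0,0,0]},
  {"dp":[0,0,0],"turn":[0,0,0]},
])

```text
time_s: 1.98
ee_pos: [0.3833, 0.1002, 0.2992]
orientation: [-0.516, -3.098, 0.001]
force: [-0.4, -0.2, 0.1]
opening: 1.003
grip_force: 0.0
```

```bash
cat >> h.py <<'E'
def shot(tag):
    c=get_calibration("wrist");p,d=snapshot("wrist");np.savez(f"pics/{tag}.npz",p=p,d=d,K=c["K"],T=c["cam_to_world"])
    return p,d,c
def load(tag):
    f=np.load(f"pics/{tag}.npz");return f["p"],f["d"],{"K":f["K"],"cam_to_world":f["T"]}
def w2p(c,X):
    q=np.linalg.inv(c["cam_to_world"])@np.append(X,1);x,y,z=q[0],-q[1],-q[2]
    r=np.hypot(x,y);t=np.arctan2(r,z);return c["K"][:2,2]+c["K"][0,0]*t*np.array([x,y])/max(r,1e-9)
def ortho(tag,x0,x1,y0,y1,z,mm):
    """top-down view on plane z; rows: x decreasing downward, cols: y decreasing rightward"""
    p,d,c=load(tag);xs=np.arange(x1,x0,-mm/1000);ys=np.arange(y1,y0,-mm/1000)
    Y,X=np.meshgrid(ys,xs);T=np.linalg.inv(c["cam_to_world"])
    q=np.stack([X,Y,np.full_like(X,z)],-1)@T[:3,:3].T+T[:3,3]
    x,y,w=q[...,0],-q[...,1],-q[...,2];r=np.hypot(x,y);t=np.arctan2(r,w);s=c["K"][0,0]*t/np.maximum(r,1e-9)
    return cv2.remap(p[:,:,::-1].copy(),(c["K"][0,2]+s*x).astype(np.float32),(c["K"][1,2]+s*y).astype(np.float32),cv2.INTER_CUBIC)
E
python3 - <<'E'
from h import *
print(get_obs()["ee_pos"])
p,d,c=shot("w1");print(c);cv2.imwrite("pics/w1.png",p[:,:,::-1])
E
```

```text
[0.3833 0.1002 0.2992]
{'K': array([[297.3186,   0.    , 256.0421],
       [  0.    , 297.3186, 195.7525],
       [  0.    ,   0.    ,   1.    ]]), 'cam_to_world': array([[ 0.3251, -0.9095, -0.259 ,  0.3072],
       [ 0.9457,  0.3127,  0.0887,  0.1251],
       [ 0.0003, -0.2737,  0.9618,  0.4601],
       [ 0.    ,  0.    ,  0.    ,  1.    ]])}
```

View pics/w1.png

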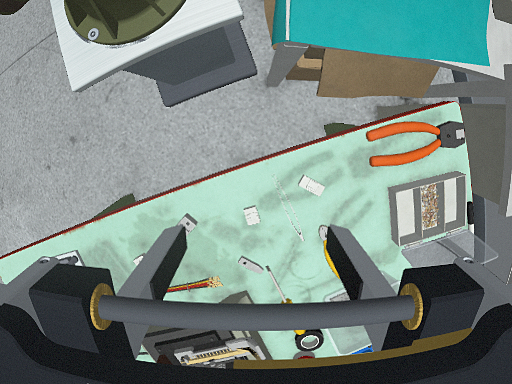

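The wrist picture shows the longest housing at (312,185) and the middle one at (252,215); the third is hidden behind the left finger. I'll take several closer views along a row.

```bash
python3 - <<'E'
from h import *
plan(([.44,.14,.17],np.pi/2),([.45,.04,.17],np.pi/2))
E
```

```text
from [0.3826 0.1013 0.299 ] yaw 1.2416142833025157
-> [0.44 0.14 0.17] 3 rows turn/row [-0.     -0.0003 -0.1097]
    [-14.   18.4  43. ]
    [-15.9  16.8  43. ]
    [-17.6  14.9  43. ]
-> [0.45 0.04 0.17] 3 rows turn/row [0. 0. 0.]
    [ -3.3 -33.3   0. ]
    [ -3.3 -33.3   0. ]
    [ -3.3 -33.3   0. ]
```

>>> carry_out([
  {"dp":[-14,18,43],"turn":[0,0,-0.11]},
  {"dp":[-16,17,43],"turn":[0,0,-0.11]},
  {"dp":[-18,15,43],"turn":[0,0,-0.11]},
  {"dp":[0,0,0],"turn":[0,0,0]},
])

```text
time_s: 2.52
ee_pos: [0.4385, 0.1416, 0.1676]
orientation: [0.007, -3.135, 0.002]
force: [0.6, 0.7, 0.8]
opening: 1.002
grip_force: 0.0
```

```bash
python3 -c "
from h import *
shot('A');print(get_obs()['ee_pos'])"
```

```text
[0.439  0.1413 0.1699]
```

>>> carry_out([
  {"dp":[-3,-40,0],"turn":[0,0,0]},
  {"dp":[-3,-40,0],"turn":[0,0,0]},
  {"dp":[-3,-30,0],"turn":[0,0,0]},
  {"dp":[0,0,0],"turn":[0,0,0]},
])

```text
time_s: 3.08
ee_pos: [0.4493, 0.0294, 0.1726]
orientation: [0.002, 3.139, -0.0]
force: [0.3, -0.0, 0.4]
opening: 0.999
grip_force: 0.0
```

```bash
python3 -c "
from h import *
shot('B');print(get_obs()['ee_pos'])"
```

```text
[0.4492 0.0303 0.1723]
```

>>> carry_out([
  {"dp":[0,-40,0],"turn":[0,0,0]},
  {"dp":[0,-40,0],"turn":[0,0,0]},
  {"dp":[0,-30,0],"turn":[0,0,0]},
  {"dp":[0,0,0],"turn":[0,0,0]},
])

```text
time_s: 3.62
ee_pos: [0.4496, -0.0798, 0.1714]
orientation: [-0.001, 3.14, -0.0]
force: [0.6, 1.0, 0.8]
opening: 0.998
grip_force: 0.0
```

```bash
python3 -c "
from h import *
shot('C');print(get_obs()['ee_pos'])"
```

```text
[ 0.4496 -0.0789  0.1713]
```

>>> carry_out([
  {"dp":[0,-40,-30],"turn":[0,0,0]},
  {"dp":[0,-40,-30],"turn":[0,0,0]},
  {"dp":[0,-30,-30],"turn":[0,0,0]},
  {"dp":[0,0,0],"turn":[0,0,0]},
])

```text
time_s: 4.18
ee_pos: [0.4505, -0.1896, 0.2626]
orientation: [-0.003, 3.138, -0.003]
force: [-0.7, 0.2, 0.0]
opening: 1.0
grip_force: 0.0
```

```bash
python3 -c "
from h import *
shot('D');print(get_obs()['ee_pos'])"
```

```text
[ 0.4501 -0.1885  0.2609]
```

>>> carry_out([
  {"dp":[15,-40,0],"turn":[0,0,0]},
  {"dp":[15,-40,0],"turn":[0,0,0]},
  {"dp":[15,-40,0],"turn":[0,0,0]},
  {"dp":[0,0,0],"turn":[0,0,0]},
])

```text
time_s: 4.72
ee_pos: [0.4047, -0.3095, 0.2592]
orientation: [0.003, -3.14, -0.002]
force: [0.5, 0.1, -0.9]
opening: 1.0
grip_force: 0.0
```

```bash
python3 - <<'E'
from h import *
shot('E');print(get_obs()['ee_pos'])
t=["A","B","C","D","E"]
im=[load(k)[0][:,:,::-1] for k in t]
s=lambda i:cv2.resize(i,(400,300),interpolation=cv2.INTER_AREA)
cv2.imwrite("pics/m1.png",np.vstack([np.hstack([s(im[0]),s(im[2])]),np.hstack([s(im[3]),s(im[4])])]))
E
```

```text
[ 0.4052 -0.3085  0.2594]
```

View pics/m1.png

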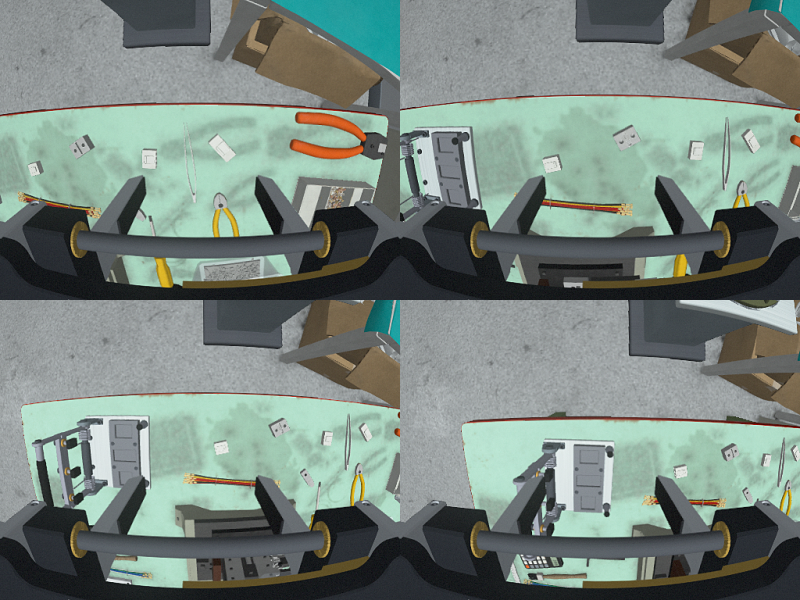

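Views A, C, D and E show the long housing at top right, the 3-way and 4-way candidates and the fixture, whose front faces world +y. Next I measure from the wrist depth in several views.

```bash
cat >> h.py <<'E'
def cloud(tag):
    p,d,c=load(tag);v,u=np.mgrid[:384,:512];K=c["K"]
    x=(u-K[0,2])/K[0,0];y=(v-K[1,2])/K[1,1];r=np.hypot(x,y);s=np.tan(np.minimum(r,1.4))/np.maximum(r,1e-9)
    q=np.stack([x*s*d,-y*s*d,-d],-1);w=q@c["cam_to_world"][:3,:3].T+c["cam_to_world"][:3,3]
    w[(d<=0)|(r>1.3)]=np.nan;return w,p,c
E
python3 - <<'E'
from h import *
for t in "ABCDE":
    w,p,c=cloud(t)
    tb=w[...,2][(abs(w[...,2])<.02)&(w[...,0]<.5)&(w[...,0]>.4)]
    print(t,"table z",np.nanmedian(tb),tb.std())
    z=w[...,2]
    for name,(cx,cy) in dict(a=(.442,.175),b=(.457,.066),c=(.478,-.155)).items():
        m=(abs(w[...,0]-cx)<.04)&(abs(w[...,1]-cy)<.04)
        hsv=cv2.cvtColor(p,cv2.COLOR_RGB2HSV)
        k=m&(z-np.nanmedian(tb)>.006)&(z<.03)&(hsv[...,1]<40)
        if k.sum()<60: continue
        q=w[k];rc=cv2.minAreaRect((q[:,:2]*1000).astype(np.float32))
        print(" ",name,k.sum(),"rect",np.round(rc[0],1),np.round(rc[1],1),round(rc[2],1),"z p50 %.4f p95 %.4f"%(np.median(q[:,2]),np.percentile(q[:,2],95)))
E
```

```text
A table z 0.0022319826294560363 0.0045781037691719675
  a 563 rect [440.5 171.1] [39.9 18.1] 43.1 z p50 0.0120 p95 0.0140
  b 429 rect [456.8  65.7] [19.9 28.9] 87.1 z p50 0.0129 p95 0.0149
  c 226 rect [ 477.3 -151.6] [22.3 25.8] 11.3 z p50 0.0146 p95 0.0169
B table z 0.0022365060723418817 0.004072284291098943
  a 470 rect [440.9 171.4] [40.3 18.6] 42.2 z p50 0.0120 p95 0.0143
  b 442 rect [456.6  65.4] [20.3 28.2] 87.4 z p50 0.0129 p95 0.0152
  c 330 rect [ 477.5 -151.9] [22.4 25.5] 12.1 z p50 0.0147 p95 0.0169
C table z 0.0022587509463743716 0.004050010969787937
  a 339 rect [440.8 170.8] [40.5 18.8] 43.9 z p50 0.0120 p95 0.0141
  b 389 rect [456.8  65.3] [20.9 28.7] 89.5 z p50 0.0129 p95 0.0150
  c 417 rect [ 477.4 -152.2] [22.7 24. ] 12.2 z p50 0.0149 p95 0.0168
D table z 0.0022872505576027324 0.004098055318448285
  a 188 rect [440.9 170.9] [41.5 19.5] 41.0 z p50 0.0121 p95 0.0142
  b 203 rect [456.8  65.3] [21.7 27.8] 88.1 z p50 0.0129 p95 0.0151
  c 246 rect [ 477.4 -152.3] [22.5 22.5] 13.1 z p50 0.0150 p95 0.0169
E table z 0.0023475980319512257 0.004075365531067578
  a 125 rect [441.6 170.6] [41.1 18.7] 41.6 z p50 0.0120 p95 0.0145
  b 145 rect [457.4  65.4] [21.8 28.1] 84.2 z p50 0.0129 p95 0.0152
  c 221 rect [ 477.7 -152.1] [22.6 24.2] 14.3 z p50 0.0149 p95 0.0171
```

```bash
python3 - <<'E'
from h import *
for t in "CDE":
    w,p,c=cloud(t);z=w[...,2]
    m=(abs(w[...,0]-.48)<.13)&(abs(w[...,1]+.34)<.13)
    for lo,hi in [(.010,.018),(.0185,.0235),(.024,.030)]:
        k=m&(z>lo)&(z<hi);k=cv2.morphologyEx(k.astype(np.uint8),cv2.MORPH_OPEN,np.ones((3,3)))
        n,l,s,ct=cv2.connectedComponentsWithStats(k)
        for i in range(1,n):
            if s[i,4]<60: continue
            q=w[l==i];rc=cv2.minAreaRect((q[:,:2]*1000).astype(np.float32))
            print(t,lo,s[i,4],np.round(rc[0],1),np.round(rc[1],1),round(rc[2],1),"z %.4f"%np.median(q[:,2]))
o=np.hstack([cv2.resize(ortho("C",.445,.51,-.185,-.12,.014,.25),(250,250)),cv2.resize(ortho("B",.42,.49,.03,.10,.012,.25),(250,250)),cv2.resize(ortho("A",.405,.475,.135,.205,.011,.25),(250,250))])
f=np.hstack([ortho("D",.38,.60,-.45,-.25,.026,.55),ortho("E",.38,.60,-.45,-.25,.026,.55)])
f=cv2.resize(f,(660,345));o2=np.zeros((595,750,3),np.uint8);o2[:250]=o;o2[250:,:660]=f
cv2.imwrite("pics/o1.png",o2)
E
```

```text
C 0.01 1576 [ 488.5 -349.3] [127.6 146. ] 88.0 z 0.0126
C 0.01 1514 [ 490.6 -394. ] [ 45.4 124.1] 88.4 z 0.0127
C 0.0185 306 [ 444.  -332.7] [30.5 24.2] 86.8 z 0.0206
C 0.0185 351 [ 490.6 -334.2] [41.2 20.8] 89.6 z 0.0208
C 0.0185 221 [ 537.  -335.7] [23.2 26.3] 88.1 z 0.0208
C 0.024 2046 [ 489.4 -332. ] [ 58.  132.5] 87.9 z 0.0266
D 0.01 2258 [ 488.4 -350.2] [120.  148.8] 84.6 z 0.0127
D 0.01 841 [ 493.1 -295.6] [ 18.6 113.4] 87.8 z 0.0127
D 0.0185 325 [ 444.1 -331.2] [31.6 22.3] 88.5 z 0.0207
D 0.0185 395 [ 490.3 -332.4] [42.9 21.9] 87.4 z 0.0206
D 0.0185 196 [ 536.4 -334.9] [24.8 25.6] 89.7 z 0.0207
D 0.024 1881 [ 489.9 -331.4] [ 57.4 132.7] 88.1 z 0.0267
E 0.01 79 [ 416.5 -398. ] [ 5.  31.3] 2.0 z 0.0126
E 0.01 2173 [ 469.8 -361.5] [ 88.4 168. ] 57.8 z 0.0127
E 0.01 651 [ 497.2 -295.1] [ 16.5 107.4] 87.2 z 0.0128
E 0.0185 364 [ 444.2 -329.8] [31.2 23.4] 88.8 z 0.0207
E 0.0185 407 [ 490.8 -331.8] [44.1 21.5] 88.2 z 0.0208
E 0.0185 281 [ 537.6 -333.7] [26.2 25.9] 89.4 z 0.0208
E 0.024 2233 [ 489.8 -331.3] [ 56.1 133.5] 87.9 z 0.0267
```

View pics/o1.png

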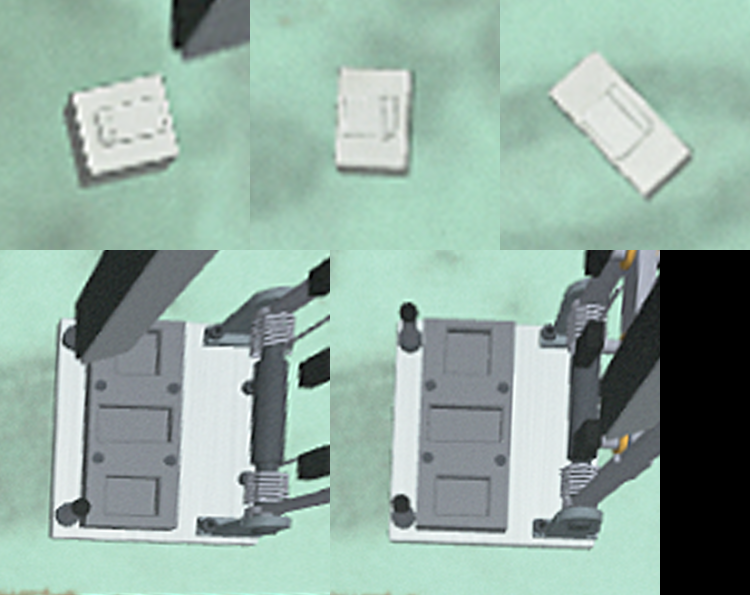

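The pockets are clear and the cage is raised. Each housing's size matches: 3-way at (477.5,-152), 4-way at (456.7,65.4), 6-way at (440.8,171). I'll check the camera bias against the fingers, then plan the first pick.

```bash
python3 - <<'E'
from h import *
o=get_obs();p0=o["ee_pos"];Q=R.from_rotvec(o["orientation"])
w,p,c=cloud("E")
t=Q.inv().apply((w.reshape(-1,3)-p0))*1000
t=t[~np.isnan(t[:,0])]
for s in (1,-1):
    k=(abs(t[:,0])<20)&(s*t[:,1]>38)&(s*t[:,1]<75)&(t[:,2]>-40)&(t[:,2]<30)
    q=t[k];print(s,k.sum(),"x",np.percentile(q[:,0],[1,5,50,95,99]),"y",np.percentile(q[:,1],[1,5,50,95,99]),"zmax",np.percentile(q[:,2],[95,99,100]))
    for a in (-30,-20,-10,0,10):
        r=q[abs(q[:,2]-a)<5]
        if len(r)>20: print("  z",a,len(r),"x",np.percentile(r[:,0],[3,97]),"y",np.percentile(r[:,1],[3,97]))
    # 3way first pick: width dir 102deg ; want finally yaw -2deg with width along fixture y
a=np.radians(12.5-90)
plan(([.4776,-.152,.20],np.pi/2-np.radians(-12.5)))
E
```

```text
1 1651 x [-6.7317 -5.0005  9.2053 10.9177 11.1966] y [44.4599 44.641  45.971  55.5608 56.5495] zmax [12.3787 16.8963 20.0259]
  z -30 384 x [-5.9542 11.0299] y [44.5917 56.0706]
  z -20 317 x [-5.8769 10.9516] y [44.5856 55.9643]
  z -10 265 x [-6.1916 11.0742] y [44.5237 56.0367]
  z 0 253 x [-6.1615 10.9391] y [44.5989 55.8202]
  z 10 186 x [-5.8163 11.1202] y [44.593  55.2601]
-1 1656 x [-6.4732 -4.9284  9.3628 11.1079 11.3609] y [-60.738  -59.6774 -50.0729 -48.7487 -48.5657] zmax [12.139  16.4217 18.9518]
  z -30 380 x [-5.6308 11.2009] y [-60.2121 -48.7444]
  z -20 313 x [-5.5627 11.1233] y [-60.3085 -48.6802]
  z -10 275 x [-6.0403 11.2703] y [-60.2633 -48.6682]
  z 0 251 x [-5.1531 10.9951] y [-59.9744 -48.7472]
  z 10 191 x [-5.7068 11.2468] y [-59.6349 -48.6502]
from [ 0.4052 -0.3085  0.2594] yaw 1.5734880666542062
-> [ 0.4776 -0.152   0.2   ] 4 rows turn/row [ 0.0004 -0.0003 -0.0539]
    [-18.2  39.1  14.9]
    [-20.3  38.   14.9]
    [-22.3  36.9  14.9]
    [-24.3  35.6  14.9]
```

The fingers read about (+2.5, -2.0) mm off in the tool frame, and z about 0.7 mm high, so I correct world positions by (+2.5, +2.0) mm. Now to pick the 3-way.

```bash
python3 - <<'E'
from h import *
plan(([.480,-.150,.09],np.radians(102.3)),([.480,-.150,.0265],None))
E
```

```text
from [ 0.4052 -0.3085  0.2594] yaw 1.5734880666542062
-> [ 0.48 -0.15  0.09] 5 rows turn/row [ 0.0003 -0.0002 -0.0424]
    [-15.1  31.6  33.9]
    [-16.4  31.   33.9]
    [-17.7  30.2  33.9]
    [-19.   29.5  33.9]
    [-20.2  28.7  33.9]
-> [ 0.48   -0.15    0.0265] 2 rows turn/row [0. 0. 0.]
    [ 0.   0.  31.7]
    [ 0.   0.  31.8]
```

>>> carry_out([
  {"dp":[-15,31.5,34],"turn":[0,0,-0.042]},
  {"dp":[-16.5,31,34],"turn":[0,0,-0.042]},
  {"dp":[-17.5,30,34],"turn":[0,0,-0.042]},
  {"dp":[-19,29.5,34],"turn":[0,0,-0.042]},
  {"dp":[-20,29,34],"turn":[0,0,-0.042]},
], fingers=0.5)

```text
time_s: 5.4
ee_pos: [0.48, -0.1478, 0.0892]
orientation: [0.339, -3.123, -0.001]
force: [0.8, 0.1, 0.0]
opening: 0.518
grip_force: 0.0
```

>>> carry_out([
  {"dp":[0,0,0],"turn":[0,0,0]},
  {"dp":[0,0,0],"turn":[0,0,0]},
])

```text
time_s: 5.65
ee_pos: [0.48, -0.1503, 0.0909]
orientation: [-0.336, 3.123, -0.0]
force: [0.3, 0.5, 0.4]
opening: 0.504
grip_force: 0.0
```

```bash
cat >> h.py <<'E'
def fingercheck(tag,half):
    o=get_obs();Q=R.from_rotvec(o["orientation"]);w,p,c=cloud(tag)
    t=Q.inv().apply((w.reshape(-1,3)-o["ee_pos"]))*1000;t=t[~np.isnan(t[:,0])]
    for s in (1,-1):
        q=t[(abs(t[:,0])<20)&(abs(s*t[:,1]-half)<8)&(abs(t[:,2]+10)<15)]
        if len(q)>20: print(s,len(q),"x",np.percentile(q[:,0],[3,97]),"y",np.percentile(q[:,1],[3,97]))
def housing(tag,cx,cy,r=.035,zlo=.007):
    w,p,c=cloud(tag);z=w[...,2];k=(np.hypot(w[...,0]-cx,w[...,1]-cy)<r)&(z>zlo)&(z<.03)&(cv2.cvtColor(p,cv2.COLOR_RGB2HSV)[...,1]<40)&(p.min(-1)>120)
    rc=cv2.minAreaRect((w[k][:,:2]*1000).astype(np.float32));print(tag,k.sum(),np.round(rc[0],1),np.round(rc[1],1),round(rc[2],1))
E
python3 - <<'E'
from h import *
o=get_obs();print(o["ee_pos"],R.from_rotvec(o["orientation"]).as_matrix()[:,1],o["opening"])
shot("F");fingercheck("F",24);housing("F",.478,-.151)
plan(([.480,-.150,.0265],np.radians(102.3)))
E
```

```text
[ 0.48   -0.1503  0.0909] [-0.2128  0.9771 -0.0002] 0.5038355102197952
1 562 x [-5.9705 10.7554] y [22.9961 31.5201]
-1 542 x [-5.8215 10.7934] y [-31.5545 -23.4965]
F 702 [ 477.3 -152. ] [21.8 23.5] 12.1
from [ 0.48   -0.1509  0.0913] yaw 1.7842760550007666
-> [ 0.48   -0.15    0.0265] 2 rows turn/row [-0.0003  0.0005 -0.0006]
    [-0.   0.5 32.4]
    [-0.1  0.5 32.4]
```

```bash
python3 - <<'E'
from h import *
for i in range(4):
    c0=get_obs()["ee_pos"];p,d,c=shot("G%d"%i);print(c0,c["cam_to_world"][:3,3]);fingercheck("G%d"%i,24);housing("G%d"%i,.478,-.151)
for t in "ABCDE":
    print(t)
    w,p,c=cloud(t);T=c["cam_to_world"]
    # camera frame finger positions
    q=(w.reshape(-1,3)-T[:3,3])@T[:3,:3];q=q[~np.isnan(q[:,0])]
    k=(q[:,2]>-.2)&(q[:,2]<-.13)&(abs(q[:,1]+.03)<.04)
    for s in(1,-1):
        r=q[k&(s*q[:,0]>.035)&(s*q[:,0]<.075)]
        if len(r):print(s,len(r),np.percentile(r[:,0]*1000,[2,98]))
E
```

```text
[ 0.48   -0.1509  0.0913] [ 0.4012 -0.1688  0.2521]
1 569 x [-5.9828 10.6961] y [22.7485 31.5846]
-1 526 x [-5.9882 10.6836] y [-31.5054 -23.7469]
G0 698 [ 477.4 -152.1] [22.3 23.1] 12.5
[ 0.48   -0.1514  0.0914] [ 0.4011 -0.1692  0.2522]
1 567 x [-5.6458 10.7286] y [22.5589 31.5628]
-1 520 x [-5.9148 10.8169] y [-31.6605 -23.9726]
G1 718 [ 477.4 -152.1] [22.1 23.8] 12.3
[ 0.48   -0.1516  0.0914] [ 0.4011 -0.1694  0.2521]
1 577 x [-6.039 10.718] y [22.4611 31.4557]
-1 517 x [-5.9265 10.7896] y [-31.6054 -24.0477]
G2 709 [ 477.3 -152.3] [21.9 23.6] 12.9
[ 0.4799 -0.1517  0.0913] [ 0.401  -0.1695  0.252 ]
1 583 x [-5.6115 10.7819] y [22.3302 31.3965]
-1 513 x [-6.0184 10.7666] y [-31.6521 -24.1601]
G3 697 [ 477.3 -152.3] [21.7 23.7] 12.6
A
1 1944 [46.5648 58.3511]
-1 1954 [-58.3659 -46.5769]
B
1 1943 [46.5622 58.3885]
-1 1953 [-58.3603 -46.537 ]
C
1 1952 [46.5655 58.3393]
-1 1950 [-58.4197 -46.5744]
D
1 1943 [46.5597 58.3468]
-1 1962 [-58.4627 -46.5908]
E
1 1955 [46.572  58.3085]
-1 1950 [-58.3793 -46.5852]
```

>>> carry_out([
  {"dp":[0,0.5,35],"turn":[0,0,0]},
  {"dp":[0,0,30],"turn":[0,0,0]},
  {"dp":[0,0,0],"turn":[0,0,0]},
  {"dp":[0,0,0],"turn":[0,0,0]},
  {"dp":[0,0,0],"turn":[0,0,0]},
])

```text
time_s: 6.52
ee_pos: [0.4803, -0.1511, 0.0268]
orientation: [-0.334, 3.122, -0.001]
force: [0.2, 0.5, -0.2]
opening: 0.502
grip_force: 0.0
```

>>> carry_out([
  {"dp":[0,0,0],"turn":[0,0,0]},
  {"dp":[0,0,0],"turn":[0,0,0]},
  {"dp":[0,0,0],"turn":[0,0,0]},
], fingers=0.1, force=15)

```text
time_s: 6.9
ee_pos: [0.4797, -0.1508, 0.0256]
orientation: [-0.334, 3.124, -0.0]
force: [-0.4, 0.7, 2.7]
opening: 0.259
grip_force: 15.0
```

```bash
python3 - <<'E'
from h import *
o=get_obs();print(o["ee_pos"],o["opening"]*94,o["grip_force"],o["force"])
plan(([.48,-.15,.10],None),([.5363,-.2,.11],np.radians(50)),([.5385,-.332,.10],np.radians(-2)),([.5385,-.332,.05],None))
E
```

```text
[ 0.4797 -0.1508  0.0256] 24.32150671986952 14.996630251407623 [-0.4063  0.655   2.7403]
from [ 0.4797 -0.1508  0.0256] yaw 1.783947677731953
-> [ 0.48 -0.15  0.1 ] 2 rows turn/row [0. 0. 0.]
    [ -0.2   0.4 -37.2]
    [ -0.2   0.4 -37.2]
-> [ 0.5363 -0.2     0.11  ] 6 rows turn/row [-0.      0.      0.1519]
    [ -7.4 -10.1  -1.7]
    [-8.9 -8.9 -1.7]
    [-10.1  -7.5  -1.7]
    [-11.1  -5.8  -1.7]
    [-11.9  -4.1  -1.7]
    [-12.3  -2.2  -1.7]
-> [ 0.5385 -0.332   0.1   ] 6 rows turn/row [0.     0.     0.1513]
    [-14.4 -16.6   1.7]
    [-16.8 -14.3   1.7]
    [-18.7 -11.6   1.7]
    [-20.2  -8.6   1.7]
    [-21.3  -5.5   1.7]
    [-21.9  -2.2   1.7]
-> [ 0.5385 -0.332   0.05  ] 1 rows turn/row [0. 0. 0.]
    [ 0.  0. 50.]
```

>>> carry_out([
  {"dp":[0,0,-40],"turn":[0,0,0]},
  {"dp":[0,0,-35],"turn":[0,0,0]},
  {"dp":[0,0,0],"turn":[0,0,0]},
  {"dp":[0,0,0],"turn":[0,0,0]},
])

```text
time_s: 7.4
ee_pos: [0.4793, -0.1506, 0.0997]
orientation: [0.334, -3.123, -0.001]
force: [0.4, 0.1, 0.1]
opening: 0.25
grip_force: 15.0
```

```bash
python3 - <<'E'
from h import *
shot("H")
o=get_obs();print(o["ee_pos"],o["opening"]*94,o["grip_force"])
Q=R.from_rotvec(o["orientation"]);w,p,c=cloud("H")
t=Q.inv().apply((w.reshape(-1,3)-o["ee_pos"]))*1000
k=(abs(t[:,1])<11)&(abs(t[:,0])<25)&(t[:,2]>0)&(t[:,2]<22);q=t[k];print("held x",np.percentile(q[:,0],[2,98]),"y",np.percentile(q[:,1],[2,98]),"z",np.percentile(q[:,2],[5,50]))
for T in "CDE":
    w,p,c=cloud(T);k=(abs(w[...,0]-.49)<.075)&(w[...,1]<-.34)&(w[...,1]>-.45)&(w[...,2]>.08)&(w[...,2]<.2)
    print(T,k.sum(),np.percentile(w[k][:,1],[99,100]) if k.sum() else 0)
plan(([.40,-.20,.12],np.radians(45)),([.42,-.331,.11],np.radians(-2)),([.5385,-.332,.09],None))
E
```

```text
[ 0.4792 -0.1506  0.0994] 23.781711303520765 14.996403157711029
held x [-7.4979 13.5454] y [-10.499   10.6606] z [ 7.9348 10.4934]
C 154 [-0.3824 -0.3818]
D 3136 [-0.3785 -0.3769]
E 1846 [-0.3785 -0.3777]
from [ 0.4792 -0.1506  0.0994] yaw 1.7839660819056438
-> [ 0.4  -0.2   0.12] 7 rows turn/row [ 0.     -0.0002  0.1427]
    [12.5 -4.5 -2.9]
    [11.8 -6.2 -2.9]
    [10.8 -7.9 -2.9]
    [ 9.5 -9.3 -2.9]
    [  8.1 -10.6  -2.9]
    [  6.5 -11.6  -2.9]
    [  4.8 -12.4  -2.9]
-> [ 0.42  -0.331  0.11 ] 6 rows turn/row [0.     0.     0.1367]
    [-17.8 -13.1   1.7]
    [-19.4 -10.5   1.7]
    [-20.7  -7.8   1.7]
    [-21.5  -4.9   1.7]
    [-22.   -1.9   1.7]
    [-22.1   1.1   1.7]
-> [ 0.5385 -0.332   0.09  ] 3 rows turn/row [0. 0. 0.]
    [ 1.  39.5  6.7]
    [ 1.  39.5  6.7]
    [ 1.  39.5  6.7]
```

The 3-way is held 24 mm wide, centred within 0.5 mm. I carry it in front, near the robot.

>>> carry_out([
  {"dp":[12.5,-4.5,-3],"turn":[0,0,0.143]},
  {"dp":[12,-6,-3],"turn":[0,0,0.143]},
  {"dp":[11,-8,-3],"turn":[0,0,0.143]},
  {"dp":[9.5,-9.5,-3],"turn":[0,0,0.143]},
  {"dp":[8,-10.5,-3],"turn":[0,0,0.143]},
])

```text
time_s: 8.07
ee_pos: [0.422, -0.1861, 0.1144]
orientation: [-0.787, -3.039, -0.001]
force: [-0.4, -0.2, -0.2]
opening: 0.252
grip_force: 15.0
```

>>> carry_out([
  {"dp":[6.5,-11.5,-3],"turn":[0,0,0.143]},
  {"dp":[5,-12.5,-3],"turn":[0,0,0.143]},
  {"dp":[-18,-13,1.5],"turn":[0,0,0.137]},
  {"dp":[-19.5,-10.5,1.5],"turn":[0,0,0.137]},
  {"dp":[-20.5,-8,1.5],"turn":[0,0,0.137]},
])

```text
time_s: 8.7
ee_pos: [0.4096, -0.2661, 0.1157]
orientation: [-1.777, -2.588, -0.0]
force: [-0.3, -0.2, -0.1]
opening: 0.251
grip_force: 15.0
```

>>> carry_out([
  {"dp":[-21.5,-5,1.5],"turn":[0,0,0.137]},
  {"dp":[-22,-2,1.5],"turn":[0,0,0.137]},
  {"dp":[-22,1,1.5],"turn":[0,0,0.137]},
  {"dp":[0,0,0],"turn":[0,0,0]},
  {"dp":[0,0,0],"turn":[0,0,0]},
])

```text
time_s: 9.32
ee_pos: [0.419, -0.3303, 0.1117]
orientation: [-2.26, -2.18, 0.0]
force: [0.7, -0.0, 0.2]
opening: 0.251
grip_force: 15.0
```

```bash
cat >> h.py <<'E'
def fix(tag,b=(2.45,-.8,-.75)):
    """pockets' and block centres corrected by the camera bias b (tool frame, mm)"""
    o=get_obs();Q=R.from_rotvec(o["orientation"]);w,p,c=cloud(tag);w=w-Q.apply(b)/1000;z=w[...,2]
    m=(abs(w[...,0]-.49)<.1)&(abs(w[...,1]+.33)<.05)
    for lo,hi in [(.018,.0225),(.0235,.029)]:
        k=cv2.morphologyEx((m&(z>lo)&(z<hi)).astype(np.uint8),cv2.MORPH_OPEN,np.ones((3,3)));n,l,s,_=cv2.connectedComponentsWithStats(k)
        for i in range(1,n):
            if s[i,4]<80: continue
            q=w[l==i];rc=cv2.minAreaRect((q[:,:2]*1000).astype(np.float32));print(tag,lo,s[i,4],np.round(rc[0],1),np.round(rc[1],1),round(rc[2],1),"z %.4f"%np.median(q[:,2]))
E
python3 - <<'E'
from h import *
c0=get_obs();print(c0["ee_pos"],c0["opening"]*94)
shot("I");fix("I");fingercheck("I",12)
plan(([.5386,-.3328,.08],np.radians(-2)))
E
```

```text
[ 0.419  -0.3303  0.1117] 23.624473243903978
I 0.018 1032 [ 490.9 -335.8] [43.  21.9] 88.3 z 0.0200
I 0.018 897 [ 444.6 -333.2] [31.5 23.2] 88.0 z 0.0199
I 0.018 631 [ 537.6 -337.5] [25.  26.7] 88.1 z 0.0200
I 0.0235 5348 [ 491.  -334.4] [ 57.3 132.1] 87.8 z 0.0259
1 479 x [-6.956   8.9526] y [10.9236 19.5827]
-1 421 x [-7.4889  8.8652] y [-19.7224 -12.4898]
from [ 0.4192 -0.3303  0.112 ] yaw -0.03630644775317223
-> [ 0.5386 -0.3328  0.08  ] 3 rows turn/row [-0.0003 -0.0002 -0.0005]
    [ 0.6 39.8 10.6]
    [ 0.6 39.8 10.6]
    [ 0.6 39.8 10.6]
```

>>> carry_out([
  {"dp":[-1,40,10],"turn":[0,0,0]},
  {"dp":[-1,40,12],"turn":[0,0,0]},
  {"dp":[0,39,14],"turn":[0,0,0]},
  {"dp":[0,0,0],"turn":[0,0,0]},
  {"dp":[0,0,0],"turn":[0,0,0]},
])

```text
time_s: 10.0
ee_pos: [0.5378, -0.3373, 0.0765]
orientation: [-2.262, -2.179, 0.0]
force: [-0.6, 0.3, 0.7]
opening: 0.252
grip_force: 15.0
```

>>> carry_out([
  {"dp":[0,0,0],"turn":[0,0,0]},
  {"dp":[0,0,0],"turn":[0,0,0]},
])

```text
time_s: 10.25
ee_pos: [0.5378, -0.338, 0.0772]
orientation: [2.264, 2.177, 0.0]
force: [0.6, 0.1, -0.5]
opening: 0.257
grip_force: 15.0
```

```bash
cat >> h.py <<'E'
def held(tag,half,zlo=3):
    """held housing's top in tool frame (raw): clip between pads"""
    o=get_obs();Q=R.from_rotvec(o["orientation"]);w,p,c=cloud(tag)
    t=Q.inv().apply((w.reshape(-1,3)-o["ee_pos"]))*1000;k=(abs(t[:,1]+.7)<half)&(abs(t[:,0])<30)&(t[:,2]>zlo)&(t[:,2]<16)&(p.reshape(-1,3).min(-1)>110)
    q=t[k];print("held",k.sum(),"x",np.percentile(q[:,0],[0,2,98,100]),"y",np.percentile(q[:,1],[2,98]),"z",np.percentile(q[:,2],[5,50,95]))
    e=[np.percentile(q[abs(q[:,1]-a)<2][:,0],[1,99]).mean() for a in (-6,0,6)];print(" centre x at y=-6,0,6",np.array(e))
E
python3 - <<'E'
from h import *
c0=get_obs();print(c0["ee_pos"],c0["opening"]*94,c0["force"])
p,d,c=shot("J");fix("J",(0,0,0));fingercheck("J",12);held("J",11)
cv2.imwrite("pics/J.png",p[:,:,::-1])
E
```

```text
[ 0.5378 -0.338   0.0772] 24.18771298388998 [ 0.5748  0.1108 -0.496 ]
J 0.018 1406 [ 488.9 -332.4] [44.6 22. ] 87.1 z 0.0206
J 0.018 908 [ 442.3 -330.9] [31.9 22.8] 87.9 z 0.0205
J 0.018 742 [ 535.9 -330.9] [18.5 28.1] 88.6 z 0.0206
J 0.0235 6338 [ 489.1 -331.5] [ 56.6 132.4] 87.9 z 0.0265
1 475 x [-7.1692  8.9049] y [10.9918 19.5735]
-1 419 x [-7.4237  8.9102] y [-19.5809 -12.4401]
held 1122 x [-10.2017  -9.1813  11.6437  12.0164] y [-11.3791   9.9329] z [ 8.7482 10.6864 12.341 ]
 centre x at y=-6,0,6 [1.1109 1.1327 1.1185]
```

View pics/J.png

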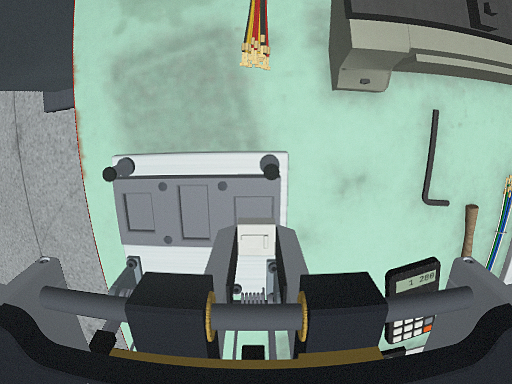

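The picture shows the 3-way held at (257,240), with its pocket just in front of it at (254,208). The measured correction is about +3.7 in tool x and -2.1 in tool y.

>>> carry_out([
  {"dp":[3.7,-2.1,0],"turn":[0,0,0]},
  {"dp":[0,0,18],"turn":[0,0,0]},
  {"dp":[0,0,0],"turn":[0,0,0]},
  {"dp":[0,0,0],"turn":[0,0,0]},
  {"dp":[0,0,0],"turn":[0,0,0]},
])

```text
time_s: 10.92
ee_pos: [0.5364, -0.3341, 0.0587]
orientation: [2.264, 2.177, 0.0]
force: [-0.0, -0.3, -0.3]
opening: 0.254
grip_force: 15.0
```

```bash
python3 - <<'E'
from h import *
c0=get_obs();print(c0["ee_pos"],c0["opening"]*94,c0["force"])
p,d,c=shot("K");print(get_obs()["ee_pos"]);fix("K",(0,0,0));fingercheck("K",12);held("K",11)
E
```

```text
[ 0.5364 -0.3341  0.0587] 23.845171920062267 [-0.0463 -0.2805 -0.3247]
[ 0.5364 -0.3341  0.0587]
K 0.018 1576 [ 488.8 -332.7] [44.1 21.9] 88.6 z 0.0206
K 0.018 998 [ 442.  -331.3] [31. 23.] 88.0 z 0.0205
K 0.018 268 [ 535.5 -324.7] [ 5.8 27. ] 89.1 z 0.0205
K 0.0235 6830 [ 489.2 -331.8] [ 57.1 132.1] 88.0 z 0.0265
K 0.0235 302 [ 534.8 -357.8] [ 7.2 27.9] 87.6 z 0.0265
1 473 x [-7.0701  8.8569] y [11.0467 19.719 ]
-1 428 x [-7.3523  8.9446] y [-19.7484 -12.3767]
held 1118 x [-10.0435  -9.3607  11.6025  12.0368] y [-11.3167  10.0139] z [ 8.7841 10.8131 12.5292]
 centre x at y=-6,0,6 [1.0455 1.0895 0.9846]
```

>>> carry_out([
  {"dp":[-0.4,-0.4,6],"turn":[0,0,0]},
  {"dp":[0,0,6.5],"turn":[0,0,0]},
  {"dp":[0,0,0],"turn":[0,0,0]},
  {"dp":[0,0,0],"turn":[0,0,0]},
  {"dp":[0,0,0],"turn":[0,0,0]},
])

```text
time_s: 11.6
ee_pos: [0.5358, -0.3343, 0.0458]
orientation: [-2.264, -2.178, 0.0]
force: [-0.6, -0.4, -0.1]
opening: 0.257
grip_force: 15.0
```

>>> carry_out([
  {"dp":[0,0,0],"turn":[0,0,0]},
  {"dp":[0,0,0],"turn":[0,0,0]},
  {"dp":[0,0,-10],"turn":[0,0,0]},
  {"dp":[0,0,-40],"turn":[0,0,0]},
  {"dp":[0,0,0],"turn":[0,0,0]},
], fingers=0.34)

```text
time_s: 12.22
ee_pos: [0.5372, -0.3353, 0.0998]
orientation: [2.26, 2.174, 0.002]
force: [0.4, 0.6, 0.9]
opening: 0.34
grip_force: 0.0
```

```bash
cat >> h.py <<'E'
def seated(tag,cx,cy,b=(0.85,-.73,-.7)):
    o=get_obs();Q=R.from_rotvec(o["orientation"]);w,p,c=cloud(tag);w=w-Q.apply(b)/1000;z=w[...,2]
    k=(np.hypot(w[...,0]-cx,w[...,1]-cy)<.032)&(z>.027)&(z<.045)&(p.min(-1)>110)
    q=w[k];rc=cv2.minAreaRect((q[:,:2]*1000).astype(np.float32));print("seated",k.sum(),np.round(rc[0],1),np.round(rc[1],1),round(rc[2],1),"z",np.percentile(q[:,2],[5,50,95]))
    # tilt from plane fit of shell top
    s=q[abs(q[:,2]-np.median(q[:,2]))<.001];A=np.c_[s[:,:2]-s[:,:2].mean(0),np.ones(len(s))];print(" slope",np.linalg.lstsq(A,s[:,2],rcond=None)[0][:2])
E
python3 - <<'E'
from h import *
c0=get_obs();print(c0["ee_pos"],c0["opening"]*94,c0["force"])
p,d,c=shot("L");b=(0.85,-.73,-.7);fix("L",b);seated("L",.536,-.334)
# next 4-way pick at (459,66.5), yaw 87.7
plan(([.41,-.333,.13],None),([.38,-.20,.14],np.radians(40)),([.44,0,.14],np.radians(87.7)),([.4588,.066,.09],np.radians(87.7)))
E
```

```text
[ 0.5372 -0.3353  0.0998] 31.952705951223283 [0.4131 0.6468 0.9123]
L 0.018 1197 [ 489.9 -333.7] [44.2 21.6] 87.4 z 0.0199
L 0.018 817 [ 443.1 -332. ] [31.5 23.5] 87.2 z 0.0199
L 0.0235 6095 [ 489.6 -332.6] [ 57.1 132.7] 87.9 z 0.0258
seated 920 [ 530.3 -333.7] [55.1 49.5] 89.1 z [0.0272 0.034  0.036 ]
 slope [-0.0023 -0.0018]
from [ 0.5364 -0.3348  0.0978] yaw -0.03892917211535171
-> [ 0.41  -0.333  0.13 ] 3 rows turn/row [0. 0. 0.]
    [ -1.1 -42.1 -10.8]
    [ -1.1 -42.1 -10.8]
    [ -1.1 -42.1 -10.8]
-> [ 0.38 -0.2   0.14] 5 rows turn/row [ 0.0004  0.0005 -0.1474]
    [26.3 -7.  -2.1]
    [27.1 -3.1 -2. ]
    [27.2  0.9 -2. ]
    [26.8  4.9 -2. ]
    [25.8  8.8 -2. ]
-> [0.44 0.   0.14] 6 rows turn/row [ 0.      0.     -0.1388]
    [19.1 29.1  0. ]
    [14.9 31.4  0. ]
    [10.4 33.2  0. ]
    [ 5.7 34.3  0. ]
    [ 0.9 34.8  0. ]
    [-3.9 34.6  0. ]
-> [0.4588 0.066  0.09  ] 2 rows turn/row [0. 0. 0.]
    [-8.1 33.4 25. ]
    [-8.1 33.4 25. ]
```

The 3-way is fully seated: its shell top is at 34.0 mm and it is level. Next I pick the 4-way.

>>> carry_out([
  {"dp":[0,-42,-11],"turn":[0,0,0]},
  {"dp":[0,-42,-11],"turn":[0,0,0]},
  {"dp":[0,-42,-11],"turn":[0,0,0]},
  {"dp":[26,-7,-2],"turn":[0,0,-0.147]},
  {"dp":[27,-3,-2],"turn":[0,0,-0.147]},
], fingers=0.48)

```text
time_s: 12.9
ee_pos: [0.3972, -0.276, 0.1326]
orientation: [-1.916, -2.489, -0.0]
force: [0.9, -0.8, 0.4]
opening: 0.478
grip_force: 0.0
```

>>> carry_out([
  {"dp":[27,1,-2],"turn":[0,0,-0.147]},
  {"dp":[27,5,-2],"turn":[0,0,-0.147]},
  {"dp":[26,9,-2],"turn":[0,0,-0.147]},
  {"dp":[19,29,0],"turn":[0,0,-0.139]},
  {"dp":[15,31,0],"turn":[0,0,-0.139]},
])

```text
time_s: 13.52
ee_pos: [0.3999, -0.1294, 0.1386]
orientation: [-0.917, -3.004, -0.0]
force: [-0.5, -0.2, -0.5]
opening: 0.482
grip_force: 0.0
```

>>> carry_out([
  {"dp":[10,33,0],"turn":[0,0,-0.139]},
  {"dp":[6,34,0],"turn":[0,0,-0.139]},
  {"dp":[1,35,0],"turn":[0,0,-0.139]},
  {"dp":[-4,35,0],"turn":[0,0,-0.139]},
  {"dp":[-8,33,25],"turn":[0,0,0]},
])

```text
time_s: 14.15
ee_pos: [0.4504, 0.0367, 0.1144]
orientation: [0.061, 3.139, -0.0]
force: [0.2, -1.6, 0.1]
opening: 0.479
grip_force: 0.0
```

>>> carry_out([
  {"dp":[-8,33,25],"turn":[0,0,0]},
  {"dp":[0,0,0],"turn":[0,0,0]},
  {"dp":[0,0,0],"turn":[0,0,0]},
  {"dp":[0,0,0],"turn":[0,0,0]},
])

```text
time_s: 14.65
ee_pos: [0.4591, 0.0675, 0.0896]
orientation: [0.066, 3.14, 0.0]
force: [-0.4, 0.4, 0.3]
opening: 0.477
grip_force: 0.0
```

```bash
python3 - <<'E'
from h import *
c0=get_obs();print(c0["ee_pos"])
shot("M");fingercheck("M",22.5);housing("M",.457,.066)
plan(([.4578,.066,.026],np.radians(87.7)))
E
```

```text
[0.4591 0.0675 0.0896]
1 566 x [-5.9489 10.5721] y [21.2008 30.014 ]
-1 473 x [-5.7761 10.6368] y [-30.0865 -23.4683]
M 741 [456.5  66. ] [19.7 27.4] 87.7
from [0.4591 0.0675 0.0896] yaw 1.5289544673297129
-> [0.4578 0.066  0.026 ] 2 rows turn/row [ 0.      0.0005 -0.0008]
    [ 0.7 -0.8 31.8]
    [ 0.6 -0.8 31.8]
```

>>> carry_out([
  {"dp":[0.5,-0.7,34],"turn":[0,0,0]},
  {"dp":[0,0,29.5],"turn":[0,0,0]},
  {"dp":[0,0,0],"turn":[0,0,0]},
  {"dp":[0,0,0],"turn":[0,0,0]},
  {"dp":[0,0,0],"turn":[0,0,0]},
])

```text
time_s: 15.32
ee_pos: [0.4591, 0.0675, 0.0267]
orientation: [0.064, 3.139, 0.0]
force: [0.2, 1.2, 0.3]
opening: 0.477
grip_force: 0.0
```

>>> carry_out([
  {"dp":[0,0,0],"turn":[0,0,0]},
  {"dp":[0,0,0],"turn":[0,0,0]},
  {"dp":[0,0,0],"turn":[0,0,0]},
  {"dp":[0,0,0],"turn":[0,0,0]},
], fingers=0.1, force=15)

```text
time_s: 15.82
ee_pos: [0.4585, 0.0675, 0.0256]
orientation: [0.064, 3.141, 0.0]
force: [-1.2, -0.2, 2.6]
opening: 0.209
grip_force: 15.0
```

```bash
python3 - <<'E'
from h import *
c0=get_obs();print(c0["ee_pos"],c0["opening"]*94,c0["force"])
# target TCP above 4way pocket: true ~ (443.3,-331)
p=c0["ee_pos"]
plan(([p[0],p[1],.10],None),([.40,-.05,.12],np.radians(60)),([.36,-.20,.12],np.radians(20)),([.42,-.318,.10],np.radians(-2)),([.4435,-.331,.0625],np.radians(-2)))
E
```

```text
[0.4585 0.0675 0.0256] 19.66786795991589 [-1.207  -0.1774  2.6143]
from [0.4585 0.0675 0.0256] yaw 1.5300195682601059
-> [0.4585 0.0675 0.1   ] 2 rows turn/row [0. 0. 0.]
    [ -0.    0.  -37.2]
    [ -0.    0.  -37.2]
-> [ 0.4  -0.05  0.12] 4 rows turn/row [0.     0.     0.1207]
    [ 13.4 -30.   -5. ]
    [  9.7 -31.4  -5. ]
    [  5.9 -32.3  -5. ]
    [  1.9 -32.8  -5. ]
-> [ 0.36 -0.2   0.12] 5 rows turn/row [0.     0.     0.1396]
    [ -8.1 -30.    0. ]
    [-12.2 -28.6   0. ]
    [-16.  -26.6   0. ]
    [-19.6 -24.1   0. ]
    [-22.7 -21.1   0. ]
-> [ 0.42  -0.318  0.1  ] 3 rows turn/row [0.    0.    0.128]
    [-43.8   5.3   6.7]
    [-42.8  10.9   6.7]
    [-41.   16.3   6.7]
-> [ 0.4435 -0.331   0.0625] 1 rows turn/row [0. 0. 0.]
    [-12.2  23.9  37.5]
```

>>> carry_out([
  {"dp":[0,0,-37],"turn":[0,0,0]},
  {"dp":[0,0,-37],"turn":[0,0,0]},
  {"dp":[13,-30,-5],"turn":[0,0,0.121]},
  {"dp":[10,-31,-5],"turn":[0,0,0.121]},
  {"dp":[6,-32,-5],"turn":[0,0,0.121]},
])

```text
time_s: 16.45
ee_pos: [0.414, -0.0207, 0.1146]
orientation: [0.636, 3.077, -0.0]
force: [-0.1, -0.7, 0.5]
opening: 0.21
grip_force: 15.0
```

>>> carry_out([
  {"dp":[2,-33,-5],"turn":[0,0,0.121]},
  {"dp":[-8,-30,0],"turn":[0,0,0.14]},
  {"dp":[-12,-29,0],"turn":[0,0,0.14]},
  {"dp":[-16,-27,0],"turn":[0,0,0.14]},
  {"dp":[-20,-24,0],"turn":[0,0,0.14]},
])

```text
time_s: 17.08
ee_pos: [0.3668, -0.1712, 0.1195]
orientation: [1.628, 2.687, 0.0]
force: [1.7, 0.7, -0.2]
opening: 0.206
grip_force: 15.0
```

>>> carry_out([
  {"dp":[-23,-21,0],"turn":[0,0,0.14]},
  {"dp":[-44,5,6.5],"turn":[0,0,0.128]},
  {"dp":[-43,11,6.5],"turn":[0,0,0.128]},
  {"dp":[-41,16,6.5],"turn":[0,0,0.128]},
  {"dp":[-10,24,25],"turn":[0,0,0]},
])

```text
time_s: 17.7
ee_pos: [0.443, -0.3324, 0.0752]
orientation: [2.266, 2.173, 0.0]
force: [0.4, 0.0, 0.1]
opening: 0.211
grip_force: 15.0
```

>>> carry_out([
  {"dp":[0,0,0],"turn":[0,0,0]},
  {"dp":[0,0,0],"turn":[0,0,0]},
  {"dp":[0,0,0],"turn":[0,0,0]},
  {"dp":[0,0,0],"turn":[0,0,0]},
])

```text
time_s: 18.2
ee_pos: [0.4422, -0.3299, 0.0758]
orientation: [2.262, 2.178, 0.0]
force: [0.3, -0.5, -0.2]
opening: 0.21
grip_force: 15.0
```

```bash
python3 - <<'E'
from h import *
c0=get_obs();print(c0["ee_pos"],c0["opening"]*94,c0["force"])
p,d,c=shot("N");print(get_obs()["ee_pos"]);fix("N",(0,0,0));fingercheck("N",10);held("N",9)
plan(([.4435,-.331,.0575],np.radians(-2.1)))
E
```

```text
[ 0.4422 -0.3299  0.0758] 19.714699995546805 [ 0.2843 -0.4549 -0.1822]
[ 0.4422 -0.33    0.0756]
N 0.018 1384 [ 490.2 -332.8] [43.1 21.9] 88.2 z 0.0206
N 0.018 429 [ 444.2 -321.4] [11.2 23.2] 88.1 z 0.0205
N 0.0235 6159 [ 490.  -331.7] [ 56.9 132.6] 87.6 z 0.0266
1 451 x [-6.4872  8.9854] y [ 8.9848 17.5704]
-1 402 x [-6.3484  8.9028] y [-17.6593 -10.3169]
held 1147 x [-13.6977 -12.9296  14.0158  14.4472] y [-9.4438  7.8749] z [10.4869 12.5618 13.8809]
 centre x at y=-6,0,6 [0.48   0.3125 0.4354]
from [ 0.4422 -0.33    0.0756] yaw -0.037922661031184135
-> [ 0.4435 -0.331   0.0575] 1 rows turn/row [ 0.0008  0.0006 -0.0013]
    [-1.   1.3 18.1]
```

>>> carry_out([
  {"dp":[-0.3,2.5,0],"turn":[0,0,0]},
  {"dp":[0,0,17],"turn":[0,0,0]},
  {"dp":[0,0,0],"turn":[0,0,0]},
  {"dp":[0,0,0],"turn":[0,0,0]},
  {"dp":[0,0,0],"turn":[0,0,0]},
])

```text
time_s: 18.88
ee_pos: [0.4448, -0.3305, 0.0581]
orientation: [2.263, 2.179, 0.0]
force: [0.1, 0.8, -0.1]
opening: 0.212
grip_force: 15.0
```

```bash
python3 - <<'E'
from h import *
c0=get_obs();print(c0["ee_pos"],c0["opening"]*94,c0["force"])
p,d,c=shot("O");print(get_obs()["ee_pos"]);fix("O",(0,0,0));fingercheck("O",10);held("O",9)
E
```

```text
[ 0.4448 -0.3305  0.0581] 19.896490780527152 [ 0.0799  0.7817 -0.1121]
[ 0.4448 -0.3305  0.0582]
O 0.018 1581 [ 490.1 -333. ] [43.3 22. ] 87.8 z 0.0207
O 0.018 278 [ 444.2 -318.6] [ 6.7 23.5] 89.5 z 0.0206
O 0.0235 6670 [ 490.1 -331.8] [ 57. 133.] 87.6 z 0.0266
O 0.0235 155 [ 443.3 -355.9] [ 4.7 22. ] 85.4 z 0.0266
1 457 x [-6.7589  8.9244] y [ 8.9802 17.6211]
-1 401 x [-6.7675  9.0055] y [-17.6327 -10.3244]
held 1144 x [-14.0037 -12.9637  13.9824  14.3503] y [-9.4322  7.8449] z [10.8069 12.782  14.1244]
 centre x at y=-6,0,6 [0.4005 0.3844 0.2781]
```

>>> carry_out([
  {"dp":[0,0,6],"turn":[0,0,0]},
  {"dp":[0,0,6.3],"turn":[0,0,0]},
  {"dp":[0,0,0],"turn":[0,0,0]},
  {"dp":[0,0,0],"turn":[0,0,0]},
  {"dp":[0,0,0],"turn":[0,0,0]},
])

```text
time_s: 19.55
ee_pos: [0.4447, -0.3303, 0.0454]
orientation: [-2.263, -2.179, 0.0]
force: [-0.8, -0.3, -0.5]
opening: 0.212
grip_force: 15.0
```

>>> carry_out([
  {"dp":[0,0,0],"turn":[0,0,0]},
  {"dp":[0,0,0],"turn":[0,0,0]},
  {"dp":[0,0,-10],"turn":[0,0,0]},
  {"dp":[0,0,-40],"turn":[0,0,0]},
  {"dp":[0,0,0],"turn":[0,0,0]},
], fingers=0.3)

```text
time_s: 20.18
ee_pos: [0.4459, -0.3313, 0.0989]
orientation: [2.259, 2.175, 0.001]
force: [-0.8, -0.4, -0.6]
opening: 0.302
grip_force: 0.0
```

```bash
python3 - <<'E'
from h import *
c0=get_obs();print(c0["ee_pos"],c0["opening"]*94,c0["force"])
p,d,c=shot("P");seated("P",.4447,-.331);seated("P",.5365,-.334)
# 6way: raw (440.9,171.0), length 42.5deg -> yaw -47.5
plan(([.37,-.28,.14],None),([.35,-.10,.15],np.radians(-15)),([.37,.08,.15],np.radians(-47.5)),([.4425,.172,.09],np.radians(-47.5)))
E
```

```text
[ 0.4459 -0.3313  0.0989] 28.430177262656297 [-0.7501 -0.4412 -0.6042]
seated 916 [ 450.2 -330.7] [55.  50.6] 87.9 z [0.0272 0.032  0.0341]
 slope [ 0.0032 -0.0045]
seated 839 [ 530.8 -334.3] [55.1 49.3] 88.7 z [0.0271 0.0339 0.0361]
 slope [-0.0023  0.0048]
from [ 0.4452 -0.3308  0.0971] yaw -0.03800425954400579
-> [ 0.37 -0.28  0.14] 3 rows turn/row [0. 0. 0.]
    [ 15.9 -25.7 -14.4]
    [ 15.9 -25.7 -14.4]
    [ 15.9 -25.7 -14.4]
-> [ 0.35 -0.1   0.15] 4 rows turn/row [0.0006 0.0004 0.0559]
    [44.8 -6.7 -2.6]
    [44.3 -9.2 -2.6]
    [ 43.7 -11.7  -2.5]
    [ 43.  -14.1  -2.5]
-> [0.37 0.08 0.15] 4 rows turn/row [0.     0.     0.1418]
    [44.8 -6.8  0. ]
    [ 43.3 -13.1   0. ]
    [ 41.1 -19.1   0. ]
    [ 38.  -24.7   0. ]
-> [0.4425 0.172  0.09  ] 3 rows turn/row [0. 0. 0.]
    [38.5 -6.3 20. ]
    [38.5 -6.3 20. ]
    [38.5 -6.3 20. ]
```

The 4-way is seated (top 32.0 mm, level). Next I pick the 6-way.

>>> carry_out([
  {"dp":[16,-26,-14],"turn":[0,0,0]},
  {"dp":[16,-26,-14],"turn":[0,0,0]},
  {"dp":[16,-26,-14],"turn":[0,0,0]},
  {"dp":[45,-7,-2.5],"turn":[0,0,0.056]},
  {"dp":[44,-9,-2.5],"turn":[0,0,0.056]},
], fingers=0.42)

```text
time_s: 20.85
ee_pos: [0.3577, -0.1884, 0.1422]
orientation: [-2.384, -2.045, 0.0]
force: [-0.0, -0.6, 0.7]
opening: 0.419
grip_force: 0.0
```

>>> carry_out([
  {"dp":[44,-12,-2.5],"turn":[0,0,0.056]},
  {"dp":[43,-14,-2.5],"turn":[0,0,0.056]},
  {"dp":[45,-7,0],"turn":[0,0,0.142]},
  {"dp":[43,-13,0],"turn":[0,0,0.142]},
  {"dp":[41,-19,0],"turn":[0,0,0.142]},
])

```text
time_s: 21.48
ee_pos: [0.3628, 0.037, 0.1472]
orientation: [-2.844, -1.335, 0.001]
force: [0.8, -0.6, 0.1]
opening: 0.421
grip_force: 0.0
```

>>> carry_out([
  {"dp":[38,-25,0],"turn":[0,0,0.142]},
  {"dp":[38,-6,20],"turn":[0,0,0]},
  {"dp":[38,-6,20],"turn":[0,0,0]},
  {"dp":[38,-6,20],"turn":[0,0,0]},
  {"dp":[0,0,0],"turn":[0,0,0]},
])

```text
time_s: 22.1
ee_pos: [0.4395, 0.1719, 0.0854]
orientation: [-2.927, -1.14, 0.006]
force: [-0.0, -0.6, 0.2]
opening: 0.423
grip_force: 0.0
```

>>> carry_out([
  {"dp":[0,0,0],"turn":[0,0,0]},
  {"dp":[0,0,0],"turn":[0,0,0]},
  {"dp":[0,0,0],"turn":[0,0,0]},
])

```text
time_s: 22.48
ee_pos: [0.44, 0.1705, 0.0883]
orientation: [2.929, 1.136, 0.002]
force: [-0.0, -0.1, -0.2]
opening: 0.424
grip_force: 0.0
```

```bash
python3 - <<'E'
from h import *
c0=get_obs();print(c0["ee_pos"])
shot("Q");fingercheck("Q",20);housing("Q",.442,.172)
plan(([.4425,.172,.026],np.radians(-47.5)))
E
```

```text
[0.44   0.1705 0.0883]
1 509 x [-7.5651  8.7436] y [19.9123 27.611 ]
-1 530 x [-7.848   8.7749] y [-27.5318 -19.3109]
Q 962 [441.2 171.7] [39.4 17.7] 42.9
from [0.44   0.1706 0.0882] yaw -0.8305830961293627
-> [0.4425 0.172  0.026 ] 2 rows turn/row [ 0.0002 -0.0004 -0.0008]
    [ 1.3  0.3 31.1]
    [ 1.4  0.3 31.1]
```

>>> carry_out([
  {"dp":[1.2,0,32],"turn":[0,0,0]},
  {"dp":[0,0,30],"turn":[0,0,0]},
  {"dp":[0,0,0],"turn":[0,0,0]},
  {"dp":[0,0,0],"turn":[0,0,0]},
  {"dp":[0,0,0],"turn":[0,0,0]},
])

```text
time_s: 23.15
ee_pos: [0.4415, 0.1719, 0.0269]
orientation: [2.928, 1.137, 0.003]
force: [-0.3, 0.2, -0.6]
opening: 0.416
grip_force: 0.0
```

>>> carry_out([
  {"dp":[0,0,0],"turn":[0,0,0]},
  {"dp":[0,0,0],"turn":[0,0,0]},
  {"dp":[0,0,0],"turn":[0,0,0]},
  {"dp":[0,0,0],"turn":[0,0,0]},
], fingers=0.1, force=15)

```text
time_s: 23.65
ee_pos: [0.441, 0.1718, 0.0258]
orientation: [2.929, 1.137, 0.0]
force: [-0.6, -0.2, 4.7]
opening: 0.19
grip_force: 15.0
```

```bash
python3 - <<'E'
from h import *
c0=get_obs();print(c0["ee_pos"],c0["opening"]*94,c0["force"])
p=c0["ee_pos"]
plan(([p[0],p[1],.10],None),([.37,.06,.13],np.radians(-35)),([.35,-.10,.13],np.radians(-15)),([.38,-.26,.12],np.radians(-2.1)),([.49,-.3315,.085],np.radians(-2.1)))
E
```

```text
[0.441  0.1718 0.0258] 17.816304750430167 [-0.5981 -0.1544  4.6936]
from [0.441  0.1718 0.0258] yaw -0.8300023799650189
-> [0.441  0.1718 0.1   ] 2 rows turn/row [0. 0. 0.]
    [  0.    0.  -37.1]
    [  0.    0.  -37.1]
-> [0.37 0.06 0.13] 3 rows turn/row [ 0.     -0.0001 -0.073 ]
    [-42.6  11.5 -10. ]
    [-43.3   8.4 -10. ]
    [-43.8   5.2 -10. ]
-> [ 0.35 -0.1   0.13] 4 rows turn/row [ 0.      0.     -0.0873]
    [-35.6  18.8   0. ]
    [-37.1  15.7   0. ]
    [-38.4  12.4   0. ]
    [-39.3   9.    0. ]
-> [ 0.38 -0.26  0.12] 4 rows turn/row [ 0.      0.     -0.0563]
    [-36.7  17.6   2.5]
    [-37.6  15.5   2.5]
    [-38.4  13.4   2.5]
    [-39.1  11.2   2.5]
-> [ 0.49   -0.3315  0.085 ] 3 rows turn/row [0. 0. 0.]
    [-22.5  37.5  11.7]
    [-22.5  37.5  11.7]
    [-22.5  37.5  11.7]
```

>>> carry_out([
  {"dp":[0,0,-37],"turn":[0,0,0]},
  {"dp":[0,0,-37],"turn":[0,0,0]},
  {"dp":[-43,11.5,-10],"turn":[0,0,-0.073]},
  {"dp":[-43,8.5,-10],"turn":[0,0,-0.073]},
  {"dp":[-44,5,-10],"turn":[0,0,-0.073]},
])

```text
time_s: 24.28
ee_pos: [0.3687, 0.059, 0.1298]
orientation: [2.785, 1.454, -0.0]
force: [0.4, -1.3, 0.6]
opening: 0.184
grip_force: 15.0
```

>>> carry_out([
  {"dp":[-36,19,0],"turn":[0,0,-0.087]},
  {"dp":[-37,16,0],"turn":[0,0,-0.087]},
  {"dp":[-38,12,0],"turn":[0,0,-0.087]},
  {"dp":[-39,9,0],"turn":[0,0,-0.087]},
  {"dp":[-37,18,2.5],"turn":[0,0,-0.056]},
])

```text
time_s: 24.9
ee_pos: [0.3571, -0.1415, 0.1274]
orientation: [2.437, 1.982, 0.0]
force: [1.4, 0.4, 0.2]
opening: 0.189
grip_force: 15.0
```

>>> carry_out([
  {"dp":[-38,15,2.5],"turn":[0,0,-0.056]},
  {"dp":[-38,13,2.5],"turn":[0,0,-0.056]},
  {"dp":[-39,11,2.5],"turn":[0,0,-0.056]},
  {"dp":[0,0,0],"turn":[0,0,0]},
  {"dp":[0,0,0],"turn":[0,0,0]},
])

```text
time_s: 25.52
ee_pos: [0.3784, -0.2592, 0.1194]
orientation: [-2.264, -2.176, 0.0]
force: [0.3, 1.2, 0.3]
opening: 0.187
grip_force: 15.0
```

```bash
python3 - <<'E'
from h import *
c0=get_obs();print(c0["ee_pos"],c0["opening"]*94,c0["force"])
plan(([.491,-.3315,.08],np.radians(-2.1)))
E
```

```text
[ 0.3784 -0.2592  0.1194] 17.614549064921093 [0.3277 1.2085 0.2824]
from [ 0.3784 -0.2592  0.1194] yaw -0.039733467901949315
-> [ 0.491  -0.3315  0.08  ] 3 rows turn/row [-0.0002 -0.0002 -0.001 ]
    [-22.6  38.5  13.1]
    [-22.6  38.4  13.1]
    [-22.7  38.4  13.1]
```

>>> carry_out([
  {"dp":[-22.5,38.5,13],"turn":[0,0,0]},
  {"dp":[-22.5,38.5,13],"turn":[0,0,0]},
  {"dp":[-22.5,38.5,13],"turn":[0,0,0]},
  {"dp":[0,0,0],"turn":[0,0,0]},
  {"dp":[0,0,0],"turn":[0,0,0]},
])

```text
time_s: 26.15
ee_pos: [0.4913, -0.3307, 0.0808]
orientation: [-2.263, -2.178, 0.0]
force: [0.4, -0.1, 0.6]
opening: 0.19
grip_force: 15.0
```

>>> carry_out([
  {"dp":[0,0,0],"turn":[0,0,0]},
  {"dp":[0,0,0],"turn":[0,0,0]},
  {"dp":[0,0,0],"turn":[0,0,0]},
])

```text
time_s: 26.52
ee_pos: [0.4915, -0.3317, 0.0811]
orientation: [2.264, 2.177, 0.0]
force: [0.7, 0.1, 0.1]
opening: 0.187
grip_force: 15.0
```

```bash
python3 - <<'E'
from h import *
c0=get_obs();print(c0["ee_pos"],c0["opening"]*94,c0["force"])
p,d,c=shot("S");print(get_obs()["ee_pos"]);fix("S",(0,0,0));fingercheck("S",9);held("S",8)
E
```

```text
[ 0.4915 -0.3317  0.0811] 17.621093153565916 [0.6675 0.1392 0.0744]
[ 0.4915 -0.3318  0.081 ]
S 0.018 416 [ 490.3 -317. ] [12.1 21.1] 87.3 z 0.0205
S 0.0235 6150 [ 489.4 -331.6] [ 56.9 132.5] 87.8 z 0.0265
1 453 x [-6.2302  9.1246] y [ 7.9384 16.7148]
-1 396 x [-6.7124  8.9401] y [-16.7759  -9.2978]
held 1402 x [-19.9117 -18.7254  19.4987  20.4545] y [-8.379   6.9838] z [11.7889 13.8471 15.1659]
 centre x at y=-6,0,6 [0.3312 0.2519 0.4117]
```

>>> carry_out([
  {"dp":[-0.1,-1.2,0],"turn":[0,0,0]},
  {"dp":[0,0,23],"turn":[0,0,0]},
  {"dp":[0,0,0],"turn":[0,0,0]},
  {"dp":[0,0,0],"turn":[0,0,0]},
  {"dp":[0,0,0],"turn":[0,0,0]},
])

```text
time_s: 27.2
ee_pos: [0.4906, -0.3321, 0.0585]
orientation: [2.263, 2.177, 0.0]
force: [0.4, 1.0, -0.5]
opening: 0.189
grip_force: 15.0
```

```bash
python3 - <<'E'
from h import *
c0=get_obs();print(c0["ee_pos"],c0["opening"]*94,c0["force"])
p,d,c=shot("U");print(get_obs()["ee_pos"]);fix("U",(0,0,0));fingercheck("U",9);held("U",8)
E
```

```text
[ 0.4906 -0.3321  0.0585] 17.780674908046574 [ 0.4207  1.0027 -0.5088]
[ 0.4906 -0.332   0.0584]
U 0.018 239 [ 490.3 -315.3] [ 8.3 21.9] 88.7 z 0.0205
U 0.0235 7009 [ 489.5 -331.7] [ 57.  132.7] 87.9 z 0.0265
1 446 x [-6.9301  8.8867] y [ 8.0029 16.7322]
-1 392 x [-6.7617  8.8955] y [-16.6738  -9.2461]
held 1393 x [-19.8758 -18.8034  19.332   20.4118] y [-8.3567  7.014 ] z [11.8734 13.8602 15.1413]
 centre x at y=-6,0,6 [ 0.3631  0.2923 -0.0445]
```

>>> carry_out([
  {"dp":[0,-0.3,6],"turn":[0,0,0]},
  {"dp":[0,0,6.4],"turn":[0,0,0]},
  {"dp":[0,0,0],"turn":[0,0,0]},
  {"dp":[0,0,0],"turn":[0,0,0]},
  {"dp":[0,0,0],"turn":[0,0,0]},
])

```text
time_s: 27.88
ee_pos: [0.4901, -0.3318, 0.0452]
orientation: [2.264, 2.178, 0.0]
force: [-0.0, -0.3, 3.5]
opening: 0.19
grip_force: 17.1
```

>>> carry_out([
  {"dp":[0,0,0],"turn":[0,0,0]},
  {"dp":[0,0,0],"turn":[0,0,0]},
  {"dp":[0,0,-10],"turn":[0,0,0]},
  {"dp":[0,0,-40],"turn":[0,0,0]},
  {"dp":[0,0,0],"turn":[0,0,0]},
], fingers=0.27)

```text
time_s: 28.5
ee_pos: [0.491, -0.3326, 0.0983]
orientation: [2.261, 2.175, 0.001]
force: [0.3, -0.6, -0.3]
opening: 0.268
grip_force: 0.0
```

```bash
python3 - <<'E'
from h import *
c0=get_obs();print(c0["ee_pos"],c0["joint_positions"],c0["opening"]*94,c0["force"])
p,d,c=shot("V");w,p,c=cloud("V");Q=R.from_rotvec(c0["orientation"]);z=w[...,2]-.0007
for n,cx in (("4",.4437),("6",.4897),("3",.5356)):
    k=(abs(w[...,0]-cx)<.014)&(abs(w[...,1]+.3315)<.024)&(z>.028)&(z<.04)&(p.min(-1)>110);q=w[k]
    rc=cv2.minAreaRect((q[:,:2]*1000).astype(np.float32));print(n,k.sum(),np.round(rc[0],1),np.round(rc[1],1),round(rc[2],1),np.percentile(z[k],[10,50,95]))
cv2.imwrite("pics/V.png",cv2.resize(p[100:350,60:420,::-1],None,fx=2,fy=2,interpolation=cv2.INTER_CUBIC))
fix("V",(0,0,0))
E
```

```text
[ 0.491  -0.3326  0.0983] [-0.657   0.5194  1.5224 -0.      1.0951 -0.6181] 25.229244816741726 [ 0.332  -0.5724 -0.2973]
4 794 [ 444.5 -325.7] [36.8 20.6] 84.9 [0.031  0.0322 0.0343]
6 1047 [ 489.9 -331.3] [40.1 17.9] 87.0 [0.0301 0.0312 0.0332]
3 785 [ 534.9 -334. ] [23.2 24.2] 87.6 [0.033  0.0342 0.0361]
V 0.0235 5997 [ 489.9 -331.7] [ 56.9 132.5] 87.7 z 0.0265
```

View pics/V.png

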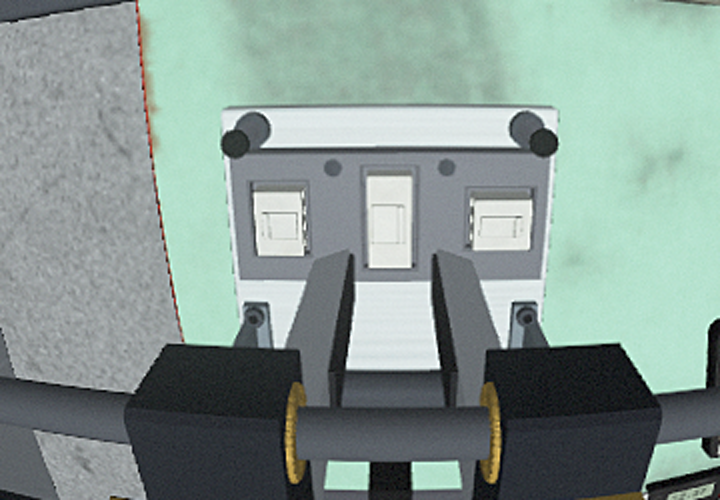

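All three housings sit in their pockets, with tops at 31.2, 32.2 and 34.2 mm, and the cage is raised. Next I go for the grip bar, backing off, rising and turning to straddle it.

```bash
python3 - <<'E'
from h import *
for t in "DE":
    w,p,c=cloud(t);k=(abs(w[...,0]-.488)<.03)&(abs(w[...,1]+.405)<.03)&(w[...,2]>.155)&(w[...,2]<.2);q=w[k]
    print(t,k.sum(),np.median(q,0) if k.sum() else 0,np.percentile(q[:,2],[5,99]) if k.sum() else 0)
plan(([.42,-.29,.20],None),([.46,-.36,.25],np.radians(87.9)))
E
```

```text
D 605 [ 0.4862 -0.4028  0.1793] [0.1724 0.1824]
E 35 [ 0.4994 -0.4015  0.1765] [0.1725 0.1799]
from [ 0.4904 -0.3321  0.0964] yaw -0.038998241355195314
-> [ 0.42 -0.29  0.2 ] 3 rows turn/row [0. 0. 0.]
    [ 13.1 -23.9 -34.6]
    [ 13.1 -23.9 -34.6]
    [ 13.1 -23.9 -34.6]
-> [ 0.46 -0.36  0.25] 10 rows turn/row [ 0.0002 -0.      0.1568]
    [-6.8  4.3 -5. ]
    [-6.1  5.3 -5. ]
    [-5.2  6.2 -5. ]
    [-4.2  6.9 -5. ]
    [-3.   7.5 -5. ]
    [-1.8  7.9 -5. ]
    [-0.6  8.  -5. ]
    [ 0.7  8.  -5. ]
    [ 1.9  7.8 -5. ]
    [ 3.1  7.4 -5. ]
```

```bash
python3 - <<'E'
from h import *
plan(([.44,-.325,.225],np.radians(43)),([.46,-.36,.25],np.radians(87.9)),start=([.42,-.29,.20],np.radians(-2.2)))
E
```

```text
from [ 0.42 -0.29  0.2 ] yaw -0.03839724354387536
-> [ 0.44  -0.325  0.225] 5 rows turn/row [ 0.      0.     -0.1578]
    [-6.8  4.3 -5. ]
    [-7.4  3.1 -5. ]
    [-7.8  1.9 -5. ]
    [-8.   0.7 -5. ]
    [-8.  -0.6 -5. ]
-> [ 0.46 -0.36  0.25] 5 rows turn/row [ 0.      0.     -0.1567]
    [-7.8 -1.8 -5. ]
    [-7.5 -3.1 -5. ]
    [-6.9 -4.2 -5. ]
    [-6.2 -5.2 -5. ]
    [-5.3 -6.1 -5. ]
```

>>> carry_out([
  {"dp":[13,-24,-35],"turn":[0,0,0]},
  {"dp":[13,-24,-35],"turn":[0,0,0]},
  {"dp":[13,-24,-35],"turn":[0,0,0]},
  {"dp":[0,0,0],"turn":[0,0,0]},
], fingers=0.5)

```text
time_s: 29.05
ee_pos: [0.4192, -0.2899, 0.202]
orientation: [2.262, 2.176, 0.001]
force: [0.7, -0.2, 0.0]
opening: 0.5
grip_force: 0.0
```

>>> carry_out([
  {"dp":[-7,4,-5],"turn":[0,0,-0.157]},
  {"dp":[-7,3,-5],"turn":[0,0,-0.157]},
  {"dp":[-8,2,-5],"turn":[0,0,-0.157]},
  {"dp":[-8,1,-5],"turn":[0,0,-0.157]},
  {"dp":[-8,-1,-5],"turn":[0,0,-0.157]},
])

```text
time_s: 29.68
ee_pos: [0.4393, -0.3251, 0.2233]
orientation: [-1.251, -2.879, -0.001]
force: [-0.3, 0.7, -0.9]
opening: 0.502
grip_force: 0.0
```

>>> carry_out([
  {"dp":[-8,-2,-5],"turn":[0,0,-0.157]},
  {"dp":[-7.5,-3,-5],"turn":[0,0,-0.157]},
  {"dp":[-7,-4,-5],"turn":[0,0,-0.157]},
  {"dp":[-6,-5,-5],"turn":[0,0,-0.157]},
  {"dp":[-5,-6,-5],"turn":[0,0,-0.157]},
])

```text
time_s: 30.3
ee_pos: [0.4591, -0.36, 0.2482]
orientation: [-0.054, -3.139, -0.003]
force: [-0.1, -0.3, -0.1]
opening: 0.5
grip_force: 0.0
```

>>> carry_out([
  {"dp":[0,0,0],"turn":[0,0,0]},
  {"dp":[0,0,0],"turn":[0,0,0]},
  {"dp":[0,0,0],"turn":[0,0,0]},
])

```text
time_s: 30.68
ee_pos: [0.4588, -0.3595, 0.2497]
orientation: [-0.065, -3.14, -0.001]
force: [-0.3, 0.1, 0.5]
opening: 0.501
grip_force: 0.0
```

```bash
python3 - <<'E'
from h import *
c0=get_obs();print(c0["ee_pos"],c0["joint_positions"])
p,d,c=shot("W");fingercheck("W",23.5)
w,p,c=cloud("W")
k=(abs(w[...,0]-.49)<.05)&(abs(w[...,1]+.405)<.03)&(w[...,2]>.168)&(w[...,2]<.19);q=w[k]
print(k.sum(),np.median(q,0),[np.percentile(q[:,i],[3,97]) for i in range(3)])
for x in (.46,.475,.49,.505,.52):
    r=q[abs(q[:,0]-x)<.007]
    if len(r)>10: print(x,np.percentile(r[:,1],[2,98]),np.percentile(r[:,2],98))
plan(([.4875,-.407,.25],np.radians(87.9)))
cv2.imwrite("pics/W.png",p[:,:,::-1])
E
```

```text
[ 0.4588 -0.3595  0.2497] [-0.7275  0.3568  1.3871  0.      1.3985 -2.2566]
1 568 x [-6.2945 10.5956] y [22.2039 31.0529]
-1 490 x [-5.8968 10.6462] y [-31.1954 -24.2968]
602 [ 0.4566 -0.4051  0.1794] [array([0.4407, 0.5347]), array([-0.4119, -0.3997]), array([0.1751, 0.182 ])]
0.46 [-0.4119 -0.3995] 0.18223956537962321
0.475 [-0.4129 -0.3997] 0.18247799296435988
from [ 0.4588 -0.3596  0.2499] yaw 1.5295732961727335
-> [ 0.4875 -0.407   0.25  ] 2 rows turn/row [ 0.0002 -0.0002 -0.0023]
    [-15.3 -23.1  -0.1]
    [-15.3 -23.1  -0.1]
```

View pics/W.png

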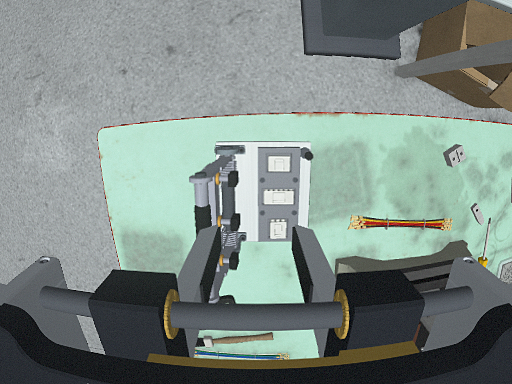

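The bar is at raw (0.475, -0.406), top 182 mm, which agrees with the model (centre 174 mm). I lower the open fingers round it.

>>> carry_out([
  {"dp":[-15,-23,0],"turn":[0,0,0]},
  {"dp":[-14,-22.5,0],"turn":[0,0,0]},
  {"dp":[0,0,20],"turn":[0,0,0]},
  {"dp":[0,0,0],"turn":[0,0,0]},
  {"dp":[0,0,0],"turn":[0,0,0]},
])

```text
time_s: 31.35
ee_pos: [0.4861, -0.4063, 0.2311]
orientation: [0.063, 3.14, -0.001]
force: [-0.1, 0.3, -0.0]
opening: 0.501
grip_force: 0.0
```

```bash
python3 - <<'E'
from h import *
c0=get_obs();print(c0["ee_pos"],c0["force"])
p,d,c=shot("X");o=get_obs();w,p,c=cloud("X");Q=R.from_rotvec(o["orientation"])
t=Q.inv().apply(w.reshape(-1,3)-o["ee_pos"])*1000
k=(abs(t[:,0])<16)&(abs(t[:,1])<15)&(t[:,2]>20)&(t[:,2]<75);q=t[k];print(k.sum());fingercheck("X",23.5)
if k.sum(): print([np.percentile(q[:,i],[2,50,98]) for i in range(3)])
E
```

```text
[ 0.4861 -0.4063  0.2311] [-0.1294  0.3067 -0.0013]
699
1 571 x [-5.9274 10.6321] y [22.1976 31.0494]
-1 484 x [-6.1968 10.6613] y [-31.1485 -24.3256]
[array([-14.9278,   0.998 ,  15.422 ]), array([-7.2858, -1.0399,  5.9297]), array([49.2003, 51.0486, 55.8749])]
```

>>> carry_out([
  {"dp":[0,0.3,28],"turn":[0,0,0]},
  {"dp":[0,0,28],"turn":[0,0,0]},
  {"dp":[0,0,0],"turn":[0,0,0]},
  {"dp":[0,0,0],"turn":[0,0,0]},
  {"dp":[0,0,0],"turn":[0,0,0]},
])

```text
time_s: 32.02
ee_pos: [0.4864, -0.4064, 0.1759]
orientation: [0.062, 3.139, -0.002]
force: [0.9, 0.2, 0.4]
opening: 0.502
grip_force: 0.0
```

>>> carry_out([
  {"dp":[0,0,0],"turn":[0,0,0]},
  {"dp":[0,0,0],"turn":[0,0,0]},
  {"dp":[0,0,0],"turn":[0,0,0]},
  {"dp":[0,0,0],"turn":[0,0,0]},
], fingers=0.05, force=30)

```text
time_s: 32.52
ee_pos: [0.4861, -0.4062, 0.1743]
orientation: [-0.062, -3.141, 0.0]
force: [0.4, -1.2, -0.7]
opening: 0.14
grip_force: 30.0
```

```bash
python3 - <<'E'
from h import *
o=get_obs();p=o["ee_pos"];print(p,o["opening"]*94,o["force"],o["grip_force"])
Q=R.from_rotvec(o["orientation"]);fx=np.array([-.0366,-.9993,0])
q=np.linspace(0,1.658,22);a=1.658-q
P=np.c_[-.12*np.cos(a),.12*np.sin(a)]
d=np.diff(P,axis=0)
for i,(dx,dz) in enumerate(d): print(i+1,np.round(Q.inv().apply(fx*dx+np.array([0,0,dz]))*1000,1),"bar z %.4f y %.4f"%(.054+P[i+1,1],-.3974-.9993*P[i+1,0]))
E
```

```text
[ 0.4861 -0.4062  0.1743] 13.154202269230446 [ 0.4193 -1.2485 -0.6728] 30.002742111682892
1 [ 0.   9.5 -0.5] bar z 0.1740 y -0.3984
2 [0.  9.5 0.3] bar z 0.1737 y -0.3889
3 [0.  9.4 1. ] bar z 0.1727 y -0.3795
4 [0.  9.3 1.8] bar z 0.1709 y -0.3702
5 [0.  9.1 2.5] bar z 0.1684 y -0.3611
6 [0.  8.9 3.2] bar z 0.1651 y -0.3522
7 [0.  8.6 3.9] bar z 0.1612 y -0.3436
8 [0.  8.3 4.6] bar z 0.1567 y -0.3353
9 [0.  7.9 5.2] bar z 0.1514 y -0.3274
10 [0.  7.5 5.8] bar z 0.1456 y -0.3199
11 [0.  7.  6.4] bar z 0.1392 y -0.3130
12 [0.  6.5 6.9] bar z 0.1323 y -0.3065
13 [0.  5.9 7.4] bar z 0.1249 y -0.3006
14 [0.  5.3 7.9] bar z 0.1170 y -0.2953
15 [0.  4.7 8.3] bar z 0.1087 y -0.2907
16 [0.  4.  8.6] bar z 0.1002 y -0.2867
17 [0.  3.3 8.9] bar z 0.0913 y -0.2834
18 [0.  2.6 9.1] bar z 0.0822 y -0.2808
19 [0.  1.9 9.3] bar z 0.0729 y -0.2790
20 [0.  1.1 9.4] bar z 0.0635 y -0.2779
21 [0.  0.4 9.5] bar z 0.0540 y -0.2775
```

The bar is held with 30 N. Now I swing it.

>>> carry_out([
  {"dp":[0,9.5,-0.5],"turn":[0,0,0]},
  {"dp":[0,9.5,0.3],"turn":[0,0,0]},
  {"dp":[0,9.5,1],"turn":[0,0,0]},
  {"dp":[0,9.3,1.8],"turn":[0,0,0]},
  {"dp":[0,9,2.5],"turn":[0,0,0]},
])

```text
time_s: 33.15
ee_pos: [0.4878, -0.3587, 0.1689]
orientation: [-0.062, -3.141, 0.0]
force: [-0.9, -5.9, -3.5]
opening: 0.136
grip_force: 30.0
```

>>> carry_out([
  {"dp":[0,9,3.2],"turn":[0,0,0]},
  {"dp":[0,8.6,3.9],"turn":[0,0,0]},
  {"dp":[0,8.3,4.6],"turn":[0,0,0]},
  {"dp":[0,8,5.2],"turn":[0,0,0]},
  {"dp":[0,0,0],"turn":[0,0,0]},
])

```text
time_s: 33.78
ee_pos: [0.4891, -0.3249, 0.1517]
orientation: [-0.062, -3.14, 0.0]
force: [-0.9, -6.9, -3.4]
opening: 0.142
grip_force: 30.0
```

>>> carry_out([
  {"dp":[0,7.5,5.8],"turn":[0,0,0]},
  {"dp":[0,7,6.4],"turn":[0,0,0]},
  {"dp":[0,6.5,6.9],"turn":[0,0,0]},
  {"dp":[0,5.9,7.4],"turn":[0,0,0]},
  {"dp":[0,5.3,7.9],"turn":[0,0,0]},
])

```text
time_s: 34.4
ee_pos: [0.4903, -0.2936, 0.1179]
orientation: [0.063, 3.141, -0.003]
force: [-2.9, -11.4, -1.3]
opening: 0.137
grip_force: 30.0
```

>>> carry_out([
  {"dp":[0,4.7,8.3],"turn":[0,0,0]},
  {"dp":[0,4,8.6],"turn":[0,0,0]},
  {"dp":[0,3.3,8.9],"turn":[0,0,0]},
  {"dp":[0,0,0],"turn":[0,0,0]},
])

```text
time_s: 34.9
ee_pos: [0.4908, -0.2816, 0.092]
orientation: [-0.063, -3.141, 0.002]
force: [-3.0, -8.4, 3.1]
opening: 0.137
grip_force: 30.0
```

>>> carry_out([
  {"dp":[0,2,9.1],"turn":[0,0,0]},
  {"dp":[0,1.3,9.3],"turn":[0,0,0]},
  {"dp":[0,0.7,9.4],"turn":[0,0,0]},
  {"dp":[0,0,0],"turn":[0,0,0]},
])

```text
time_s: 35.4
ee_pos: [0.491, -0.2762, 0.0641]
orientation: [-0.062, -3.14, -0.002]
force: [-4.2, 3.0, 6.9]
opening: 0.138
grip_force: 30.0
```

>>> carry_out([
  {"dp":[0,0,6],"turn":[0,0,0]},
  {"dp":[0,0,4],"turn":[0,0,0]},
  {"dp":[0,0,0],"turn":[0,0,0]},
  {"dp":[0,0,0],"turn":[0,0,0]},
], force=40)

```text
time_s: 35.9
ee_pos: [0.4911, -0.2759, 0.0548]
orientation: [-0.062, -3.14, -0.003]
force: [-4.7, 6.5, 8.0]
opening: 0.137
grip_force: 40.0
```

>>> carry_out([
  {"dp":[0,0,1.5],"turn":[0,0,0]},
  {"dp":[0,0,0.5],"turn":[0,0,0]},
  {"dp":[0,0,0],"turn":[0,0,0]},
  {"dp":[0,0,0],"turn":[0,0,0]},
  {"dp":[0,0,0],"turn":[0,0,0]},
])

```text
time_s: 36.52
ee_pos: [0.4911, -0.276, 0.0539]
orientation: [-0.062, -3.14, -0.003]
force: [-11.1, 10.2, 22.3]
opening: 0.136
grip_force: 40.0
```

```bash
python3 - <<'E'
from h import *
o=get_obs();print(o["ee_pos"],o["force"],o["grip_force"],o["opening"]*94)
p,d,c=shot("Y");w,p,c=cloud("Y");z=w[...,2]-.0007
k=(abs(w[...,0]-.49)<.034)&(abs(w[...,0]-.491)>.014)&(abs(w[...,1]+.277)<.012)&(z>.04)&(z<.09)
q=z[k];print("sleeve top",k.sum(),np.percentile(q,[50,90,98]) if k.sum() else 0)
# side plates height along the arm
for x0 in (.432,.548):
  for y0 in (-.30,-.33,-.36):
    k=(abs(w[...,0]-x0)<.006)&(abs(w[...,1]-y0)<.006)&(z>.035)&(z<.09);print(x0,y0,k.sum(),np.percentile(z[k],90) if k.sum() else 0)
cv2.imwrite("pics/Y.png",cv2.resize(p[60:300,120:440,::-1],None,fx=2.4,fy=2.4,interpolation=cv2.INTER_CUBIC))
E
```

```text
[ 0.4911 -0.276   0.0539] [-11.0543  10.1945  22.3187] 40.00587701797485 12.792662327507827
sleeve top 1460 [0.0593 0.0607 0.0613]
0.432 -0.3 286 0.061226154174717266
0.432 -0.33 405 0.0632635393826937
0.432 -0.36 170 0.061357495467056974
0.548 -0.3 0 0
0.548 -0.33 0 0
0.548 -0.36 35 0.06129155391164051
```

View pics/Y.png

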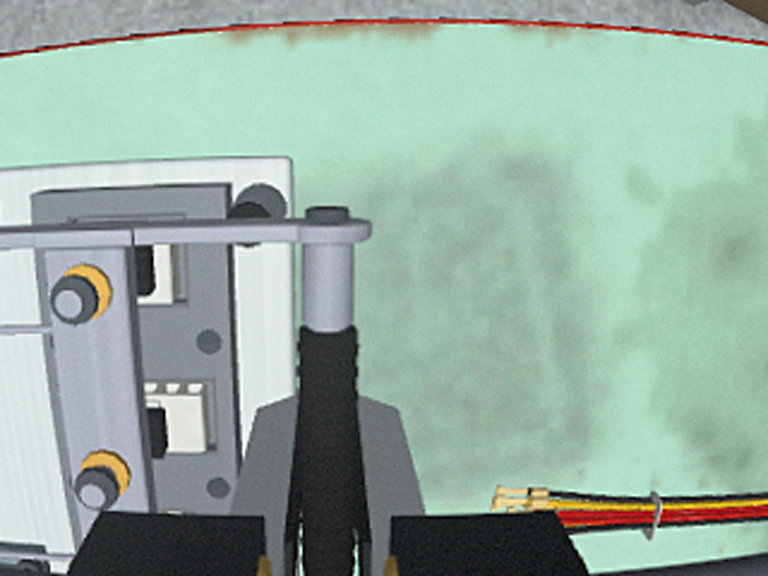

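The arm is level on its stop: sleeve top at 61 mm, and the push rose to 22 N. The pads rest on the housings at (150,270) and (170,415), and the bar is held with 40 N.

```bash
python3 -c "
from station import *
print(hand_in())"
```

```text
the job is handed in; nothing more can be done
None
```

The job is handed in: all three housings measured fully down and level in their pockets, and the cage arm measured level on its stop with the fingers still holding the bar; the judge returned no verdict.

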